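Hang a loaded jar carrier on the sprung balancer and index it to the packing side

TASK

Stand every jam jar upright in a well of its own in the carrier while it stands on the table, spreading them so that it hangs level. Then hang the carrier by its flange in the fork of the spring-balanced arm and let go only when the arm has sunk and carries the whole load at rest, so that it does not bounce. Finally lift the plunger, turn the arm clockwise to the other index hole, let the plunger drop fully home and leave the carrier hanging there; leave the timer, sachet and cake alone.

Things in the scene. Friction and masses are not known exactly. Their poses are not given: they have to be found in the camera images.
- jar0_mid (a point): Centre of a small squat closed jam jar (glass, paper label, metal lid): 52 mm diameter, 50 mm tall, about 100 g, standing on the table at the robot's left; this point is half-way up, z along the jar's axis. Some starts have fewer jars (None).
- jar1_mid (a point): Centre of a small squat closed jam jar (glass, paper label, metal lid): 52 mm diameter, 50 mm tall, about 100 g, standing on the table at the robot's left; this point is half-way up, z along the jar's axis. Some starts have fewer jars (None).
- jar2_mid (a point): Centre of a small squat closed jam jar (glass, paper label, metal lid): 52 mm diameter, 50 mm tall, about 100 g, standing on the table at the robot's left; this point is half-way up, z along the jar's axis. Some starts have fewer jars (None).
- jar3_mid (a point): Centre of a small squat closed jam jar (glass, paper label, metal lid): 52 mm diameter, 50 mm tall, about 100 g, standing on the table at the robot's left; this point is half-way up, z along the jar's axis. Some starts have fewer jars (None).
- carrier: Loose bare-metal jar carrier, about 400 g empty: a low cross 212 mm across with four square wells, a 10 mm stem in the middle, a round flange on the stem and a black square grip block on top. Origin at the centre of its underside, z up the stem, x and y along the arms of the cross. It stands on the table at the robot's right, nearer than the balancer.
- well0 (a point): Centre of the floor of one of the carrier's four wells, 75 mm out from the stem along the carrier's +x: 56 mm square inside for one 52 mm jar, floor 6 mm above the carrier's underside, walls 3 mm thick whose rims stand 22 mm above the floor. x and y along the walls.
- well1 (a point): Centre of the floor of one of the carrier's four wells, 75 mm out from the stem along the carrier's +y: 56 mm square inside for one 52 mm jar, floor 6 mm above the carrier's underside, walls 3 mm thick whose rims stand 22 mm above the floor. x and y along the walls.
- well2 (a point): Centre of the floor of one of the carrier's four wells, 75 mm out from the stem along the carrier's -x: 56 mm square inside for one 52 mm jar, floor 6 mm above the carrier's underside, walls 3 mm thick whose rims stand 22 mm above the floor. x and y along the walls.
- well3 (a point): Centre of the floor of one of the carrier's four wells, 75 mm out from the stem along the carrier's -y: 56 mm square inside for one 52 mm jar, floor 6 mm above the carrier's underside, walls 3 mm thick whose rims stand 22 mm above the floor. x and y along the walls.
- carrier_grip (a point): Centre of the carrier's grip block on top of the stem: 20 x 20 mm (sides along the carrier's x and y), 38 mm tall; it begins on the flange's upper face 19 mm below this point. 125 mm above the carrier's underside.
- flange (a point): Centre of the underside of the carrier's round flange (40 mm diameter, 6 mm thick), 100 mm above the carrier's underside, on the stem; this face rests on the fork. Standing jars reach 56 mm above the carrier's underside.
- fork_seat (a point): Seat for the flange's underside: on top of the two level prongs, middle. The stem goes between them, entered from the open outer end; raised 8 mm lips 24 mm outward and inward of this point keep the flange in, so it must pass over the outer lip. Empty it is 210 mm above the table, 213 mm from the post axis; stays level as it sinks (about 1.4 N per cm). x points to the post, y across the prongs.
- fork_tip (a point): Middle between the outer ends of the fork's flared prongs, 50 mm outward of the seat, at prong height.
- post_axis (a point): A point on the balancer's vertical post axis, 250 mm above the table (the head's top is at 252 mm); the head, arm and plunger turn about it. The grey balancer (round foot 144 mm) stands fixed on the table at the robot's right.
- plunger_knob (a point): Centre of the black plunger knob (22 mm diameter, 34 mm tall, vertical), 70 mm from the post axis, carried by the head on the clockwise side of the arm. Its pin is 10 mm thick and reaches 11 to 13 mm into a hole of the index plate below; the knob may be held at any yaw.
- head (a joint): Turn of head, arm and plunger about the post, rad, clockwise seen from above: 0 at the loading hole (start), 0.96 at the other index hole, towards the cream tray (packing side). Locked while the pin is in a hole; otherwise turns with light friction. To turn it, carry the lifted knob round the post axis.
- plunger (a joint): Lift of the sprung plunger, m: 0 fully home in a hole, about 0.011 when its tip rides on top of the index plate, stop at 0.022. The spring pulls it down with 3.6 to 6 N; it must be lifted 0.014 or more to turn freely.
- sway (a joint): Sink of the spring-balanced parallel arm, rad: 0 empty at its upper stop, stop at 0.62; links 120 mm long, rising 0.27 rad at 0. The carrier with two jars sinks it to about 0.3 (35 mm), with four about 0.42 (48 mm). Lightly damped: it bounces at about 2 Hz if the load is dropped on it.
- timer: Pocket timer, 70 x 66 x 21 mm, lying on the table near the fork; leave it. Origin under its centre.
- sachet: Orange sachet, 150 x 98 x 11 mm, lying right of the fork; leave it. Origin under its centre.
- choc: Ring cake with chocolate drops, about 84 mm across, 38 mm tall, standing beside the jars; leave it. Origin under its centre.
- fork: The fork on the arm's end: two level prongs (9 mm wide, 8 mm thick, 16 mm apart) running radially outward from an upright block 44 mm wide that stands 56 mm inward of the seat and rises 70 mm above the prongs: keep the fingers' closing line across the arm. Origin on its lower pivot, 62 mm inward of and 30 mm above the seat.
Mind the look-alikes: they are no part of the job. What is shaped like the part that bears jar1_mid but orange or purple is not meant.

How it is judged:
By the outcome, as a careful person would: the job done as asked, in the order asked, and still so for the second after the job is handed in, with the robot touching nothing.
Of jar0, jar1, jar2, jar3 only 2 to 4 are there at a start; the rules pass over those that are not, and their reading is None.
At some moment in a run one of jar0, jar1, jar2, jar3 may be knocked a few centimetres aside while the robot is not near it.
It also fails if it takes over 210 s, if anything falls off the work surface, if the arm or the gripper's body presses on something with over 40 N, if the wrist force passes 120 N, or if a joint passes its speed limit or range.

ROBOT

A 6-joint arm with a two-finger parallel gripper is mounted at the origin on a cart in front of the work surface, level with it; the furniture and walls round the work are solid. World frame = base frame: x ahead of the robot, y to its left, z up, the work surface at z = 0. Lengths are in mm, angles in rad, forces in N, time in s.
With the tool pointing down it reaches from about 350 to 875 mm from the base axis. Payload 15.5 kg.
Tool frame: the origin (TCP) lies between the finger pads; the fingertips stand ctrl.tip_extent ahead of it and the grasp point (between the pads) lies 8 mm behind it (ctrl.tip_extent is the distance from the TCP to the fingertips, in mm); z points along the fingers, y is the direction in which the jaws open and shut (so a half turn about z gives the same grasp; the last joint's range is limited). The gripper opens to 85 mm and grips with 20 to 120 N. Pads are 22 mm wide; open, the fingers measure 114 mm over their backs; the gripper's body (76 mm by 85 mm) begins 54 mm behind the grasp point. The pads swing forward as they close: fully open they stand 13 mm farther back than shut.
Start: joints at [-1.421, 0.494, 1.345, -0, 1.302, -0.096], TCP at [151.478, -606.367, 242.277] pointing down, gripper open.
Joint ranges: [-2.91, 2.91], [-0.82, 2.16], [0.22, 2.67], [-1.22, 4.37], [0.12, 2.79], [-3.08, 3.08]. Speed limits (rad/s): [1.89, 1.89, 2.57, 3.01, 3.01, 3.01].

INTERFACE

Orientations are given as [roll, pitch, yaw] about the fixed x, y, z axes, in that order (R = Rz(yaw) Ry(pitch) Rx(roll)).
In Python, from bench import ctrl, viewer gives the robot as it stands.
- The arm moves only by the shell command python3 -m pendant 'ROWS' [FORCE]. ROWS is JSON, a list of rows, each an object of numbers: "hand": the closure, from -1 (fully open) to 1 (shut), so that 0 is half open; "x", "y", "z": the shift along the tool's x, y, z in mm; "roll": the turn about the tool's z in rad. In form: [{"hand": .., "x": .., "y": .., "z": .., "roll": ..}, ...]. A call has exactly 8 rows; each row shifts and turns the pose as measured when the row begins, along the tool's axes as they then stand; what a row does not reach is not made up. A row lasts 1/12 s, in which the tool goes at most 41.7 mm and 7.16 degrees, less where a joint would pass 70% of its speed; a pose out of reach is approached as far as the arm can. A call with a gripper value outside its range is refused whole. The fingers move at their own pace and stop on an object; FORCE is the grip in N (left out, the last holds). Time passes only in rows, so rows that do not move let the fingers close, or fill a call up. It gives the time, the measured TCP pose, the force and the opening at its end, in the units of the state.
- ctrl.sense(): the state, without advancing time (a new reading comes with each control period).
- viewer.snapshot(name): name is "scene" or "top"; returns the picture (480x640x3 uint8, red, green, blue); there is no depth.
- viewer.camera_params(name): a dict with "mtx" (3x3 intrinsics, pixels), "camera_from_world" (4x4, takes a point from world to camera coordinates). Camera axes: x right, y up, looking along -z (the intrinsics and any distortion apply to the point x, -y, -z); pixel columns grow to the right and rows downward; lengths in mm; the calibration is good to about 2 mm. A picture is of the moment at which its call begins. camera_params takes no time and is no camera call.
- ctrl.finish_job(): hands the job in, once; it reports no verdict.
The state is a dict: "time_s": time; "q": joint angles; "qd": joint speeds; "joint_torque": joint torques, N m; "position": TCP position; "tool_rot": TCP orientation; "wrist_force": force on the tool from outside, world axes, zero at the start; "moment": the same for the moment, N m; "finger_gap": finger opening in mm.
Only numpy, scipy, OpenCV 4.12 (cv2) and the standard library are available. Lean on these libraries where they do the work, as an engineer would, in place of code of your own. Each camera call takes 0.05 s, during which the arm holds its last target. There are 200 camera calls.

## Working session

There is one attempt and no reset: what is moved stays moved. The work goes in short steps, Python scripts to look and compute and a shell command to move; the robot and the scene stay as the last step left them, time stands still between calls to the robot, and variables do not carry over. Pictures are saved under pics/ and viewed, on a budget of 14 in all, crops included, one or two more only if the job needs it, and the job is handed in when it is done.

```bash
ls; mkdir -p pics
python3 - <<'E'
from bench import ctrl, viewer
import cv2
for n in("scene","top"):
    cv2.imwrite(f"pics/{n}0.png",viewer.snapshot(n)[:,:,::-1]); p=viewer.camera_params(n); print(p)
print(ctrl.tip_extent, ctrl.sense())
E
```

```text
pics
{'mtx': array([[553.08678373,   0.        , 316.57712321],
       [  0.        , 553.08678373, 239.03107804],
       [  0.        ,   0.        ,   1.        ]]), 'camera_from_world': array([[ 8.19381168e-01, -5.72973216e-01, -1.77818754e-02,
        -4.32650696e+02],
       [ 2.66351245e-01,  3.53061669e-01,  8.96885986e-01,
        -2.70850957e+02],
       [-5.07613549e-01, -7.39627712e-01,  4.41904212e-01,
        -1.84915167e+03],
       [ 0.00000000e+00,  0.00000000e+00,  0.00000000e+00,
         1.00000000e+00]])}
{'mtx': array([[477.10105692,   0.        , 322.83493287],
       [  0.        , 477.10105692, 240.42736258],
       [  0.        ,   0.        ,   1.        ]]), 'camera_from_world': array([[-1.27660181e-02, -9.99886291e-01, -8.02704585e-03,
        -3.12430457e+01],
       [ 9.95955439e-01, -1.34290295e-02,  8.88393156e-02,
        -5.40192424e+02],
       [-8.89370092e-02, -6.86045566e-03,  9.96013626e-01,
        -1.53005316e+03],
       [ 0.00000000e+00,  0.00000000e+00,  0.00000000e+00,
         1.00000000e+00]])}
11.0 {'time_s': 0.1, 'q': array([-1.42148891e+00,  4.94141868e-01,  1.34608426e+00, -2.47232784e-05,
        1.30251396e+00, -9.55023356e-02]), 'qd': array([ 7.37991944e-05, -2.50643945e-03, -2.28753378e-03,  1.19454780e-03,
       -3.51987643e-04,  2.65117186e-05]), 'joint_torque': array([ 3.96738506e-04, -8.83591962e+01, -3.84560859e+01, -2.16984049e-04,
        5.24738440e-03,  1.52550228e-05]), 'position': array([ 151.42779424, -606.04234575,  241.74182049]), 'tool_rot': array([-3.14044817e+00, -8.56935489e-05,  2.44816267e-01]), 'wrist_force': array([-0.03844055, -0.01549641, -0.79820471]), 'moment': array([-0.02330098, -0.02868968, -0.05891134]), 'finger_gap': 85.38093589289767}
```

View pics/scene0.png

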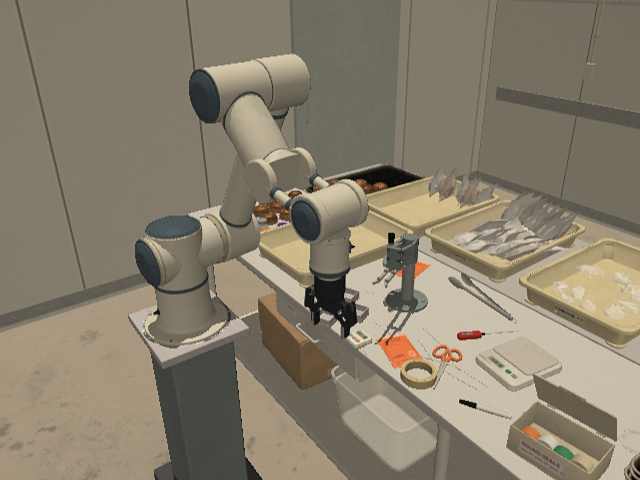

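View pics/top0.png

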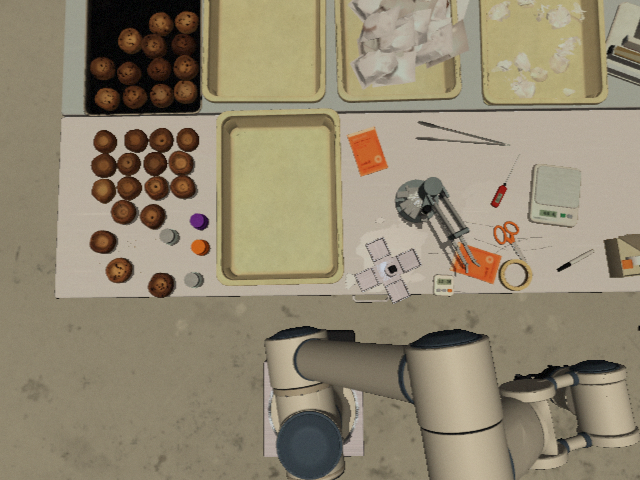

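Top view: grey-lidded jars at about (169,237) and (194,280), carrier at (391,270), balancer post at (432,188), fork end near (470,265). Next I'll zoom in.

```bash
cat > h.py <<'E'
from bench import ctrl, viewer
import cv2, numpy as np
def proj(n,P):
    p=viewer.camera_params(n); c=(p["camera_from_world"]@np.r_[P,1])[:3]*[1,-1,-1]
    u=p["mtx"]@c; return u[:2]/u[2]
def w(n,u,v,z):
    p=viewer.camera_params(n); T=p["camera_from_world"]; R=T[:3,:3]; C=-R.T@T[:3,3]
    d=R.T@(np.linalg.inv(p["mtx"])@[u,v,1]*[1,-1,-1]); return C+d*(z-C[2])/d[2]
def crop(n,x0,y0,x1,y1,s,out):
    im=viewer.snapshot(n)[:,:,::-1][y0:y1,x0:x1]
    cv2.imwrite(out,cv2.resize(im,None,fx=s,fy=s,interpolation=cv2.INTER_CUBIC))
E
python3 - <<'E'
from h import *
a=cv2.imread("pics/top0.png")
A=cv2.resize(a[165:305,345:515],None,fx=4.7,fy=4.2,interpolation=cv2.INTER_CUBIC)
cv2.imwrite("pics/c1.png",cv2.resize(a[165:305,345:515],None,fx=4,fy=4,interpolation=cv2.INTER_CUBIC))
cv2.imwrite("pics/c2.png",cv2.resize(a[200:300,80:220],None,fx=5,fy=5,interpolation=cv2.INTER_CUBIC))
E
```

```text
(no output)
```

View pics/c1.png

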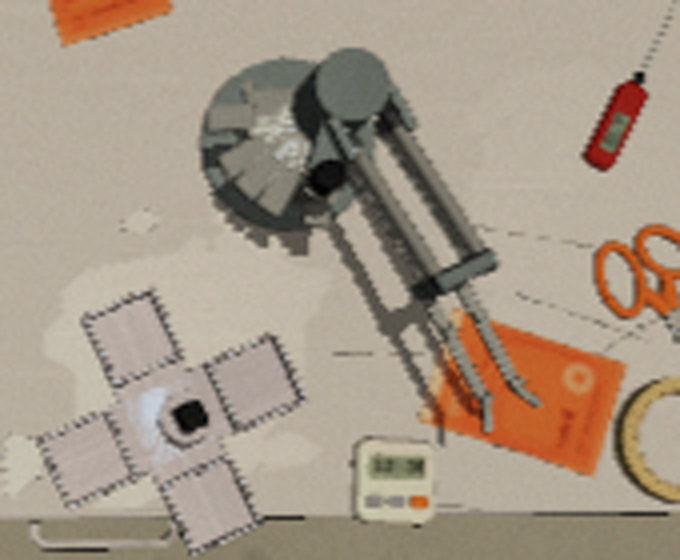

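View pics/c2.png

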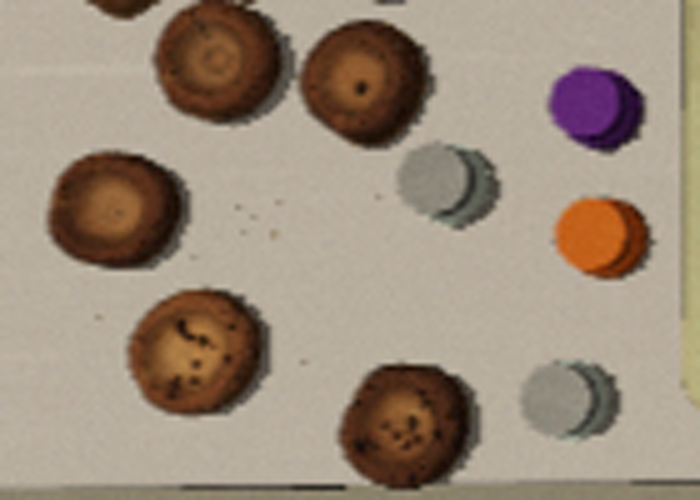

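c1 shows the carrier's wells at crop (132,336), (254,382), (211,505), (86,460), its grip at (189,417), the head at (353,87), the knob at (327,177) and the prong tips at (490,425) and (535,402). c2 shows only two grey jars, at (435,180) and (558,399).

Run:
```python
from h import *
np.set_printoptions(precision=1,suppress=True)
f=lambda x,y,z:w("top",345+x/4-.3,165+y/4-.3,z)
W=[f(*p,25) for p in((132,336),(254,382),(211,505),(86,460))]
print("wells",W,"mean",np.mean(W,0),"grip",f(189,415,144))
d=W[1]-W[3];e=W[0]-W[2];print(np.hypot(*d[:2]),np.hypot(*e[:2]),np.degrees(np.arctan2(d[1],d[0])),np.degrees(np.arctan2(e[1],e[0])))
h=f(353,86,252);print("head",h)
for z in(230,250,270,290,310):
  k=f(327,177,z);print("knob",z,k,np.hypot(*(k-h)[:2]),np.degrees(np.arctan2(*(k-h)[1::-1])))
t=f(512,412,210);print("tip",t,np.hypot(*(t-h)[:2]),np.degrees(np.arctan2(*(t-h)[1::-1])))
for p in((435,180),(558,399)): print("jar",w("top",80+p[0]/5-.3,200+p[1]/5-.3,50))
print("timer",f(393,480,21))
```

```text
wells [array([ 510.3, -216.1,   25. ]), array([ 471.6, -313.9,   25. ]), array([ 373.1, -276.5,   25. ]), array([ 410.5, -176.7,   25. ])] mean [ 441.4 -245.8   25. ] grip [ 442.3 -244.4  144. ]
150.2311359979583 149.91596940733322 -65.96881358436812 23.76177569586879
head [ 667.7 -350.2  252. ]
knob 230 [ 607.  -334.6  230. ] 62.65213127499209 165.63344624538254
knob 250 [ 603.9 -330.4  250. ] 66.76005494218856 162.74420732075498
knob 270 [ 600.8 -326.1  270. ] 71.01786875126412 160.19555362222945
knob 290 [ 597.8 -321.9  290. ] 75.40018429395295 157.93911177959092
knob 310 [ 594.7 -317.6  310. ] 79.88651491118462 155.93327888069967
tip [ 439.5 -464.8  210. ] 255.30637934340524 -153.3296734646192
jar [559.4 463.   50. ]
jar [418.1 382.1  50. ]
timer [ 391.2 -424.4   21. ]
```

```bash
cat >> h.py <<'E'
def go(x,y,z,yaw=None):
    "remaining shift in tool axes to a TCP target"
    s=ctrl.sense(); p=s["position"]; a=s["tool_rot"][2]; d=np.array([x,y,z])-p
    r=0 if yaw is None else -((yaw-a+np.pi)%(2*np.pi)-np.pi)
    f=s["wrist_force"]
    print(f"t {s['time_s']:.1f} p {p.round(1)} rot {s['tool_rot'].round(3)} gap {s['finger_gap']:.1f} F {f.round(1)} q6 {s['q'][5]:.2f} | x {d[0]*np.cos(a)+d[1]*np.sin(a):.1f} y {d[0]*np.sin(a)-d[1]*np.cos(a):.1f} z {-d[2]:.1f} roll {r:.3f}")
E
R='{"hand":-1,"x":26,"y":-26,"z":-6,"roll":0}'
python3 -m pendant '[{"hand":-1,"x":0,"y":0,"z":-40,"roll":0},{"hand":-1,"x":0,"y":0,"z":-40,"roll":0},{"hand":-1,"x":26,"y":-26,"z":-6,"roll":0},{"hand":-1,"x":26,"y":-26,"z":0,"roll":0},{"hand":-1,"x":26,"y":-26,"z":0,"roll":0},{"hand":-1,"x":26,"y":-26,"z":0,"roll":0},{"hand":-1,"x":26,"y":-26,"z":0,"roll":0},{"hand":-1,"x":26,"y":-26,"z":0,"roll":0}]'
python3 -m pendant '[{"hand":-1,"x":26,"y":-26,"z":0,"roll":0},{"hand":-1,"x":26,"y":-26,"z":0,"roll":0},{"hand":-1,"x":26,"y":-26,"z":0,"roll":0},{"hand":-1,"x":26,"y":-26,"z":0,"roll":0},{"hand":-1,"x":26,"y":-26,"z":0,"roll":0},{"hand":-1,"x":26,"y":-26,"z":0,"roll":0},{"hand":-1,"x":26,"y":-26,"z":0,"roll":0},{"hand":-1,"x":26,"y":-26,"z":0,"roll":0}]'
python3 -c "from h import *;go(418,382,120,1.2)"
```

```text
time_s: 0.77
position: [265.0, -414.6, 329.0]
tool_rot: [-3.137, -0.0, 0.237]
wrist_force: [0.8, -1.4, 0.5]
finger_gap: 85.5
time_s: 1.43
position: [421.7, -149.1, 329.5]
tool_rot: [-3.135, 0.0, 0.234]
wrist_force: [1.4, -1.0, 0.6]
finger_gap: 85.4
t 1.4 p [ 421.7 -149.1  329.5] rot [-3.135  0.     0.234] gap 85.4 F [ 1.4 -1.   0.6] q6 0.86 | x 119.6 y -517.4 z 209.5 roll -0.966
```

```bash
python3 -m pendant '[{"hand":-1,"x":9,"y":-39,"z":0,"roll":0},{"hand":-1,"x":9,"y":-39,"z":0,"roll":0},{"hand":-1,"x":9,"y":-39,"z":0,"roll":0},{"hand":-1,"x":9,"y":-39,"z":0,"roll":0},{"hand":-1,"x":9,"y":-39,"z":0,"roll":0},{"hand":-1,"x":9,"y":-39,"z":0,"roll":0},{"hand":-1,"x":9,"y":-39,"z":0,"roll":0},{"hand":-1,"x":9,"y":-39,"z":0,"roll":0}]' | head -2
python3 -m pendant '[{"hand":-1,"x":9,"y":-39,"z":0,"roll":0},{"hand":-1,"x":9,"y":-39,"z":0,"roll":0},{"hand":-1,"x":9,"y":-39,"z":5,"roll":0},{"hand":-1,"x":9,"y":-35,"z":10,"roll":0},{"hand":-1,"x":9,"y":-26,"z":20,"roll":0},{"hand":-1,"x":0,"y":0,"z":20,"roll":-0.12},{"hand":-1,"x":0,"y":0,"z":20,"roll":-0.12},{"hand":-1,"x":0,"y":0,"z":20,"roll":-0.12}]'|head -2
python3 -m pendant '[{"hand":-1,"x":0,"y":0,"z":20,"roll":-0.12},{"hand":-1,"x":0,"y":0,"z":20,"roll":-0.12},{"hand":-1,"x":0,"y":0,"z":20,"roll":-0.12},{"hand":-1,"x":0,"y":0,"z":20,"roll":-0.12},{"hand":-1,"x":0,"y":0,"z":20,"roll":-0.12},{"hand":-1,"x":0,"y":0,"z":0,"roll":0},{"hand":-1,"x":0,"y":0,"z":0,"roll":0},{"hand":-1,"x":0,"y":0,"z":0,"roll":0}]'|head -2
python3 -c "
from h import *;go(418,382,100,1.2);crop('top',80,200,220,300,5,'pics/c3.png')
print(proj('top',[418,382,50]),proj('top',[559,463,50]))"
```

```text
time_s: 2.1
position: [418.6, 183.7, 330.5]
time_s: 2.77
position: [417.7, 386.5, 235.3]
time_s: 3.43
position: [414.5, 386.4, 125.7]
t 3.4 p [414.5 386.4 125.7] rot [-3.135e+00 -3.000e-03  1.230e+00] gap 85.9 F [ 0.3  0.3 -0.1] q6 0.98 | x -2.9 y 4.8 z 25.7 roll 0.030
[191.34221042 279.52672676] [166.70163083 235.83076054]
```

View pics/c3.png

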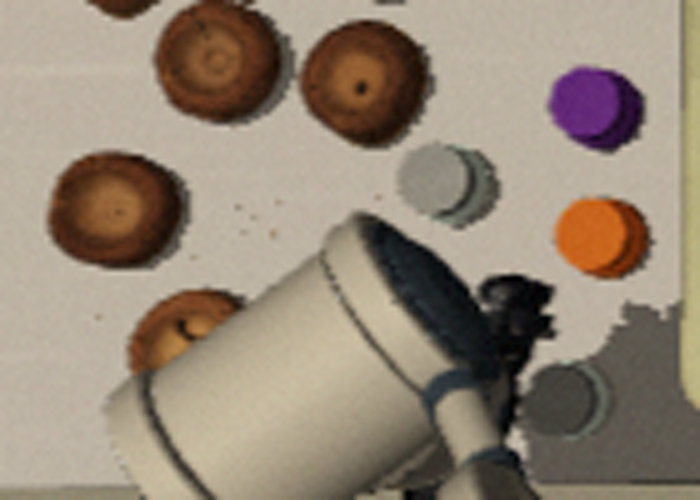

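c3: jar1's lid is still at crop (562,399) in the arm's shadow, which matches the measured point. I'll descend and grip.

```bash
python3 -m pendant '[{"hand":-1,"x":-3,"y":4.5,"z":20,"roll":0.03},{"hand":-1,"x":0,"y":0,"z":25,"roll":0},{"hand":-1,"x":0,"y":0,"z":20,"roll":0},{"hand":-1,"x":0,"y":0,"z":15,"roll":0},{"hand":-1,"x":0,"y":0,"z":8,"roll":0},{"hand":-1,"x":0,"y":0,"z":0,"roll":0},{"hand":-1,"x":0,"y":0,"z":0,"roll":0},{"hand":-1,"x":0,"y":0,"z":0,"roll":0}]' 30 | head -2
python3 -c "
from h import *;go(418,382,36,1.2)"
```

```text
time_s: 4.15
position: [424.1, 387.2, 45.5]
t 4.2 p [424.1 387.2  45.5] rot [ 3.138 -0.019  1.179] gap 85.3 F [0.6 0.4 0.8] q6 1.02 | x -7.2 y -3.7 z 9.5 roll -0.021
```

```bash
python3 -m pendant '[{"hand":-1,"x":-4,"y":-2,"z":4,"roll":-0.01},{"hand":-1,"x":-3,"y":-2,"z":4,"roll":-0.01},{"hand":-1,"x":0,"y":0,"z":1.5,"roll":0},{"hand":-1,"x":0,"y":0,"z":0,"roll":0},{"hand":-0.2,"x":0,"y":0,"z":0,"roll":0},{"hand":0.4,"x":0,"y":0,"z":0,"roll":0},{"hand":1,"x":0,"y":0,"z":0,"roll":0},{"hand":1,"x":0,"y":0,"z":0,"roll":0}]' 30
python3 -c "
from h import *;go(418,382,36,1.2)"
```

```text
time_s: 4.82
position: [418.4, 383.0, 38.5]
tool_rot: [3.135, -0.023, 1.2]
wrist_force: [-2.2, -0.2, 4.2]
finger_gap: 45.6
t 4.8 p [418.4 383.   38.5] rot [ 3.135 -0.023  1.2  ] gap 45.6 F [-2.2 -0.2  4.2] q6 0.99 | x -1.1 y -0.0 z 2.5 roll 0.000
```

```bash
python3 -m pendant '[{"hand":1,"x":0,"y":0,"z":0,"roll":0},{"hand":1,"x":0,"y":0,"z":0,"roll":0},{"hand":1,"x":0,"y":0,"z":0,"roll":0},{"hand":1,"x":0,"y":0,"z":0,"roll":0},{"hand":1,"x":0,"y":0,"z":0,"roll":0},{"hand":1,"x":0,"y":0,"z":0,"roll":0},{"hand":1,"x":0,"y":0,"z":0,"roll":0},{"hand":1,"x":0,"y":0,"z":0,"roll":0}]' 30
python3 -c "
from h import *;crop('top',80,200,220,300,5,'pics/c4.png');go(418,382,36,1.2)
im=viewer.snapshot('scene')
print(proj('scene',[418,382,30]))
cv2.imwrite('pics/s1.png',im[:,:,::-1])"
```

```text
time_s: 5.48
position: [418.6, 383.1, 38.6]
tool_rot: [3.135, -0.023, 1.2]
wrist_force: [-0.6, -0.7, 0.8]
finger_gap: 45.2
t 5.5 p [418.6 383.1  38.6] rot [ 3.135 -0.023  1.2  ] gap 45.6 F [-1.   0.1  0.3] q6 1.00 | x -1.2 y -0.1 z 2.6 roll -0.000
[243.1146331  238.49474909]
```

View pics/c4.png

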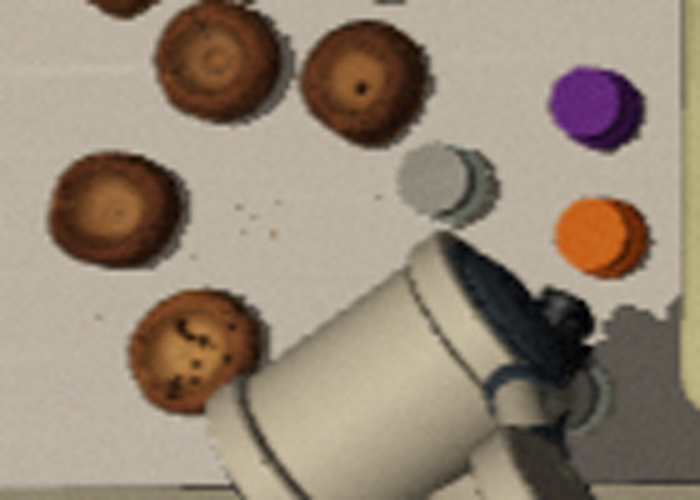

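c4: the arm hides the jar, but the grip is stable at 45.6 mm, which suggests it holds the narrower lid. I'll lift and carry it.

```bash
python3 -m pendant '[{"hand":1,"x":0,"y":0,"z":-15,"roll":0},{"hand":1,"x":0,"y":0,"z":-25,"roll":0},{"hand":1,"x":0,"y":0,"z":-25,"roll":0.1},{"hand":1,"x":0,"y":0,"z":-25,"roll":0.1},{"hand":1,"x":0,"y":0,"z":-25,"roll":0.1},{"hand":1,"x":0,"y":0,"z":-20,"roll":0.1},{"hand":1,"x":0,"y":0,"z":0,"roll":0.1},{"hand":1,"x":0,"y":0,"z":0,"roll":0.1}]'|tail -4
python3 -c "
from h import *;go(510,-216,170,.415)
cv2.imwrite('pics/s1.png',cv2.resize(viewer.snapshot('scene')[130:330,180:400,::-1],None,fx=3,fy=3))"
```

```text
position: [415.7, 379.6, 178.9]
tool_rot: [-3.133, -0.019, 0.577]
wrist_force: [-0.1, 0.6, -1.5]
finger_gap: 45.2
t 6.2 p [415.7 379.6 178.9] rot [-3.133 -0.019  0.577] gap 45.2 F [-0.1  0.6 -1.5] q6 1.62 | x -246.2 y 550.5 z 8.9 roll 0.162
```

View pics/s1.png

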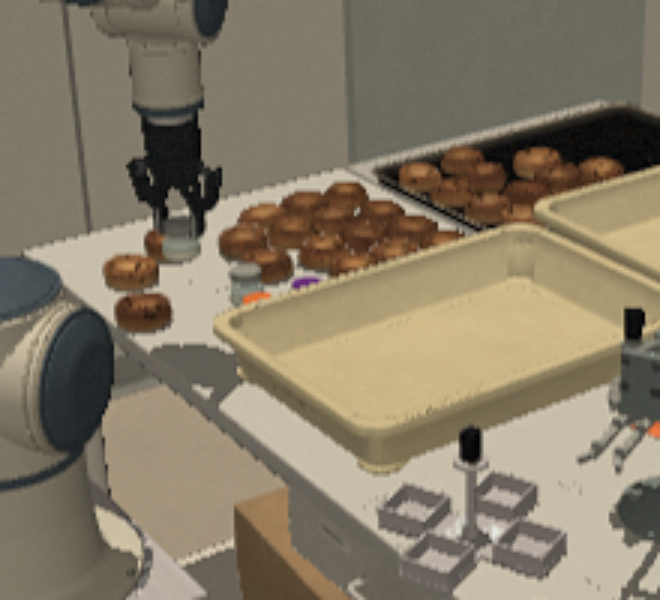

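s1: the jar hangs upright by its lid at about (180,240), and the carrier is empty on the right with its wells near (415,508), (505,495), (440,558) and (530,545).

```bash
python3 -m pendant '[{"hand":1,"x":0,"y":0,"z":0,"roll":0.08},{"hand":1,"x":0,"y":0,"z":0,"roll":0.08},{"hand":1,"x":-10,"y":38,"z":0,"roll":0},{"hand":1,"x":-10,"y":38,"z":0,"roll":0},{"hand":1,"x":-10,"y":38,"z":0,"roll":0},{"hand":1,"x":-10,"y":38,"z":0,"roll":0},{"hand":1,"x":-10,"y":38,"z":0,"roll":0},{"hand":1,"x":-10,"y":38,"z":0,"roll":0}]'|head -2
python3 -m pendant '[{"hand":1,"x":-10,"y":38,"z":0,"roll":0},{"hand":1,"x":-10,"y":38,"z":0,"roll":0},{"hand":1,"x":-10,"y":38,"z":0,"roll":0},{"hand":1,"x":-10,"y":38,"z":0,"roll":0},{"hand":1,"x":-10,"y":38,"z":0,"roll":0},{"hand":1,"x":-10,"y":38,"z":0,"roll":0},{"hand":1,"x":-10,"y":38,"z":0,"roll":0},{"hand":1,"x":-10,"y":38,"z":0,"roll":0}]'|head -2
python3 -c "
from h import *;go(510,-216,170,.415)"
```

```text
time_s: 6.97
position: [451.7, 145.4, 173.6]
time_s: 7.63
position: [506.7, -179.8, 166.3]
t 7.6 p [ 506.7 -179.8  166.3] rot [-3.127 -0.019  0.453] gap 45.5 F [ 2.2  1.4 -0.1] q6 0.64 | x -12.9 y 34.0 z -3.7 roll 0.038
```

```bash
python3 -m pendant '[{"hand":1,"x":-6,"y":17,"z":0,"roll":0.038},{"hand":1,"x":-6,"y":17,"z":0,"roll":0},{"hand":1,"x":0,"y":0,"z":20,"roll":0},{"hand":1,"x":0,"y":0,"z":20,"roll":0},{"hand":1,"x":0,"y":0,"z":10,"roll":0},{"hand":1,"x":0,"y":0,"z":0,"roll":0},{"hand":1,"x":0,"y":0,"z":0,"roll":0},{"hand":1,"x":0,"y":0,"z":0,"roll":0}]'|head -2
python3 -c "
from h import *
from scipy.spatial.transform import Rotation as Ro
go(510.4,-214.9,80,.415)
R1=Ro.from_euler('xyz',[3.135,-.023,1.2]);R2=Ro.from_euler('xyz',ctrl.sense()['tool_rot'])
ax=R2.apply(R1.inv().apply([0,0,1]));print(ax, 'bottom shift',-38*ax[:2])
crop('top',345,165,515,305,4,'pics/c5.png')"
```

```text
time_s: 8.3
position: [511.7, -226.8, 112.6]
t 8.3 p [ 511.7 -226.8  112.6] rot [-3.129 -0.019  0.423] gap 45.5 F [-0.1  0.8 -0.7] q6 0.59 | x 3.7 y -11.3 z 32.6 roll 0.008
[ 0.01163206 -0.01567494  0.99980948] bottom shift [-0.4420182   0.59564756]
```

View pics/c5.png

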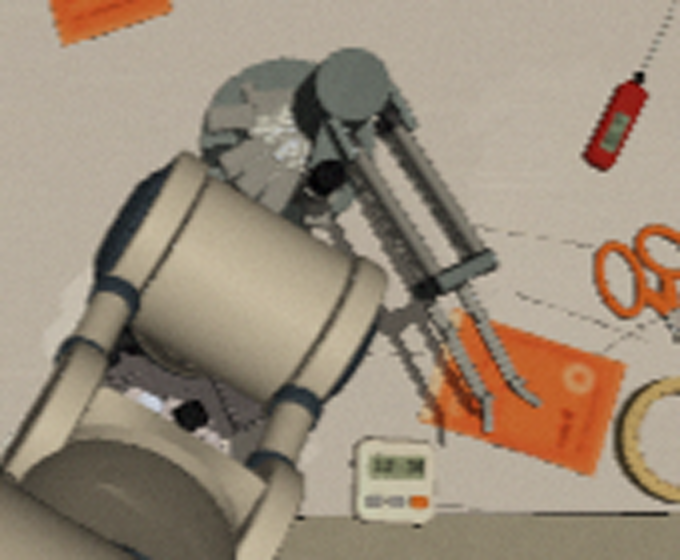

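c5: the arm hides the well, the grip is visible at (189,415) as before, and the balancer is unchanged. I'll descend on measured numbers and feel for contact.

```bash
python3 -m pendant '[{"hand":1,"x":2,"y":-6,"z":8,"roll":0.008},{"hand":1,"x":2,"y":-5,"z":8,"roll":0},{"hand":1,"x":0,"y":0,"z":8,"roll":0},{"hand":1,"x":0,"y":0,"z":8,"roll":0},{"hand":1,"x":0,"y":0,"z":0,"roll":0},{"hand":1,"x":0,"y":0,"z":0,"roll":0},{"hand":1,"x":0,"y":0,"z":0,"roll":0},{"hand":1,"x":0,"y":0,"z":0,"roll":0}]'|head -2
python3 -c "
from h import *
go(510.8,-215.5,60,.415)"
```

```text
time_s: 9.02
position: [512.3, -212.2, 79.5]
t 9.0 p [ 512.3 -212.2   79.5] rot [-3.131 -0.021  0.417] gap 45.5 F [ 0.2 -0.1 -0.9] q6 0.62 | x -2.7 y 2.4 z 19.5 roll 0.002
```

```bash
python3 -m pendant '[{"hand":1,"x":-2,"y":2,"z":3,"roll":0},{"hand":1,"x":-1,"y":0.5,"z":3,"roll":0},{"hand":1,"x":0,"y":0,"z":3,"roll":0},{"hand":1,"x":0,"y":0,"z":3,"roll":0},{"hand":1,"x":0,"y":0,"z":4,"roll":0},{"hand":1,"x":0,"y":0,"z":4,"roll":0},{"hand":1,"x":0,"y":0,"z":0,"roll":0},{"hand":1,"x":0,"y":0,"z":0,"roll":0}]'|head -2
python3 -c "
from h import *
go(510.8,-215.5,45,.415)"
```

```text
time_s: 9.68
position: [511.0, -216.6, 57.7]
t 9.7 p [ 511.  -216.6   57.7] rot [-3.132 -0.021  0.416] gap 45.3 F [ 1.  -0.  -1.6] q6 0.61 | x 0.2 y -1.1 z 12.7 roll 0.001
```

```bash
python3 -m pendant '[{"hand":1,"x":0,"y":-1,"z":3,"roll":0},{"hand":1,"x":0,"y":0,"z":4,"roll":0},{"hand":1,"x":0,"y":0,"z":3,"roll":0},{"hand":1,"x":0,"y":0,"z":2,"roll":0},{"hand":1,"x":0,"y":0,"z":0,"roll":0},{"hand":1,"x":0,"y":0,"z":0,"roll":0},{"hand":1,"x":0,"y":0,"z":0,"roll":0},{"hand":1,"x":0,"y":0,"z":0,"roll":0}]'
python3 -c "
from h import *
go(510.8,-215.5,45,.415)"
```

```text
time_s: 10.35
position: [511.0, -215.4, 44.9]
tool_rot: [-3.133, -0.022, 0.417]
wrist_force: [-0.5, 0.4, -0.6]
finger_gap: 45.3
t 10.3 p [ 511.  -215.4   44.9] rot [-3.133 -0.022  0.417] gap 45.3 F [-0.5  0.4 -0.6] q6 0.61 | x -0.3 y 0.0 z -0.1 roll 0.002
```

```bash
python3 -m pendant '[{"hand":0.3,"x":0,"y":0,"z":0,"roll":0},{"hand":-0.4,"x":0,"y":0,"z":0,"roll":0},{"hand":-1,"x":0,"y":0,"z":0,"roll":0},{"hand":-1,"x":0,"y":0,"z":0,"roll":0},{"hand":-1,"x":0,"y":0,"z":-15,"roll":0},{"hand":-1,"x":0,"y":0,"z":-35,"roll":0},{"hand":-1,"x":0,"y":0,"z":-38,"roll":0},{"hand":-1,"x":0,"y":0,"z":-38,"roll":0}]'
python3 -m pendant '[{"hand":-1,"x":18,"y":-35,"z":-20,"roll":0},{"hand":-1,"x":18,"y":-35,"z":0,"roll":0},{"hand":-1,"x":18,"y":-35,"z":0,"roll":0},{"hand":-1,"x":18,"y":-35,"z":0,"roll":0},{"hand":-1,"x":18,"y":-35,"z":0,"roll":0},{"hand":-1,"x":18,"y":-35,"z":0,"roll":0},{"hand":-1,"x":18,"y":-35,"z":0,"roll":0},{"hand":-1,"x":18,"y":-35,"z":0,"roll":0}]'|head -2
python3 -c "
from h import *
go(559,463,170,.415)
a=viewer.snapshot('top')[:,:,::-1]
c=np.hstack([cv2.resize(a[210:300,345:435],None,fx=4,fy=4,interpolation=2),cv2.resize(a[210:300,120:220],None,fx=4,fy=4,interpolation=2)])
cv2.imwrite('pics/c6.png',c)"
```

```text
time_s: 11.02
position: [505.5, -215.5, 167.5]
tool_rot: [-3.122, -0.013, 0.416]
wrist_force: [1.4, 0.1, -0.7]
finger_gap: 85.4
time_s: 11.68
position: [529.4, 98.6, 203.8]
t 11.7 p [529.4  98.6 203.8] rot [-3.137 -0.028  0.405] gap 85.5 F [ 0.5 -0.   0. ] q6 1.22 | x 170.9 y -323.2 z 33.8 roll -0.010
```

View pics/c6.png

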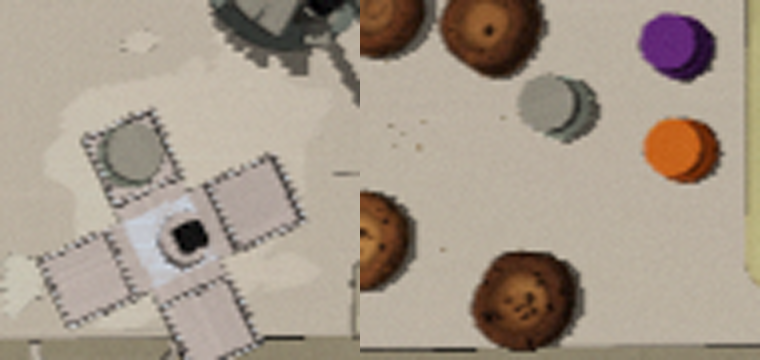

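c6: jar1 stands in the far well at (133,152), the carrier hasn't moved, and jar0's lid is at (549,104), unmoved. Next is jar0.

```bash
python3 -m pendant '[{"hand":-1,"x":19,"y":-36,"z":0,"roll":0},{"hand":-1,"x":19,"y":-36,"z":0,"roll":0},{"hand":-1,"x":19,"y":-36,"z":0,"roll":0},{"hand":-1,"x":19,"y":-36,"z":0,"roll":0},{"hand":-1,"x":19,"y":-36,"z":0,"roll":0},{"hand":-1,"x":19,"y":-36,"z":0,"roll":0},{"hand":-1,"x":19,"y":-36,"z":0,"roll":0},{"hand":-1,"x":19,"y":-36,"z":0,"roll":0}]'|head -2
python3 -m pendant '[{"hand":-1,"x":18,"y":-33,"z":10,"roll":0},{"hand":-1,"x":0,"y":0,"z":20,"roll":0},{"hand":-1,"x":0,"y":0,"z":20,"roll":0},{"hand":-1,"x":0,"y":0,"z":20,"roll":0},{"hand":-1,"x":0,"y":0,"z":20,"roll":0},{"hand":-1,"x":0,"y":0,"z":10,"roll":0},{"hand":-1,"x":0,"y":0,"z":0,"roll":0},{"hand":-1,"x":0,"y":0,"z":0,"roll":0}]'|head -2
python3 -c "
from h import *
go(559,463,38,.415)"
```

```text
time_s: 12.4
position: [551.8, 429.8, 210.4]
time_s: 13.07
position: [556.3, 482.3, 106.6]
t 13.1 p [556.3 482.3 106.6] rot [-3.133 -0.033  0.416] gap 85.4 F [ 1.1 -0.4  0.2] q6 1.79 | x -5.3 y 18.7 z 68.6 roll 0.001
```

```bash
python3 -m pendant '[{"hand":-1,"x":-3,"y":10,"z":0,"roll":0},{"hand":-1,"x":-2.5,"y":8.5,"z":8,"roll":0},{"hand":-1,"x":0,"y":0,"z":10,"roll":0},{"hand":-1,"x":0,"y":0,"z":10,"roll":0},{"hand":-1,"x":0,"y":0,"z":8,"roll":0},{"hand":-1,"x":0,"y":0,"z":4,"roll":0},{"hand":-1,"x":0,"y":0,"z":0,"roll":0},{"hand":-1,"x":0,"y":0,"z":0,"roll":0}]'|head -2
python3 -c "
from h import *
go(559,463,38,.415)"
```

```text
time_s: 13.73
position: [562.4, 461.7, 66.3]
t 13.7 p [562.4 461.7  66.3] rot [-3.132 -0.038  0.414] gap 85.7 F [0.6 0.4 0.9] q6 1.76 | x -2.6 y -2.6 z 28.3 roll -0.001
```

```bash
python3 -m pendant '[{"hand":-1,"x":-2,"y":-2,"z":8,"roll":0},{"hand":-1,"x":-1,"y":-0.5,"z":8,"roll":0},{"hand":-1,"x":0,"y":0,"z":8,"roll":0},{"hand":-1,"x":0,"y":0,"z":4,"roll":0},{"hand":-1,"x":0,"y":0,"z":0,"roll":0},{"hand":-0.2,"x":0,"y":0,"z":0,"roll":0},{"hand":0.4,"x":0,"y":0,"z":0,"roll":0},{"hand":1,"x":0,"y":0,"z":0,"roll":0}]'|head -2
python3 -m pendant '[{"hand":1,"x":0,"y":0,"z":0,"roll":0},{"hand":1,"x":0,"y":0,"z":0,"roll":0},{"hand":1,"x":0,"y":0,"z":0,"roll":0},{"hand":1,"x":0,"y":0,"z":0,"roll":0},{"hand":1,"x":0,"y":0,"z":0,"roll":0},{"hand":1,"x":0,"y":0,"z":0,"roll":0},{"hand":1,"x":0,"y":0,"z":0,"roll":0},{"hand":1,"x":0,"y":0,"z":0,"roll":0}]'
python3 -c "
from h import *
go(559,463,38,.415)"
```

```text
time_s: 14.4
position: [559.0, 464.5, 35.2]
time_s: 15.07
position: [559.4, 464.6, 36.3]
tool_rot: [-3.132, -0.039, 0.415]
wrist_force: [0.1, 0.1, -1.6]
finger_gap: 45.7
t 15.1 p [559.4 464.6  36.3] rot [-3.132 -0.039  0.415] gap 45.7 F [ 0.1  0.1 -1.6] q6 1.76 | x -1.0 y 1.3 z -1.7 roll 0.000
```

```bash
python3 -m pendant '[{"hand":1,"x":0,"y":0,"z":-15,"roll":0},{"hand":1,"x":0,"y":0,"z":-30,"roll":0},{"hand":1,"x":0,"y":0,"z":-38,"roll":0},{"hand":1,"x":0,"y":0,"z":-38,"roll":0},{"hand":1,"x":0,"y":0,"z":-38,"roll":0},{"hand":1,"x":-12,"y":15,"z":0,"roll":0},{"hand":1,"x":-23,"y":30,"z":0,"roll":0},{"hand":1,"x":-23,"y":30,"z":0,"roll":0}]'|head -2
python3 -m pendant '[{"hand":1,"x":-23,"y":30,"z":0,"roll":0},{"hand":1,"x":-23,"y":30,"z":0,"roll":0},{"hand":1,"x":-23,"y":30,"z":0,"roll":0},{"hand":1,"x":-23,"y":30,"z":0,"roll":0},{"hand":1,"x":-23,"y":30,"z":0,"roll":0},{"hand":1,"x":-23,"y":30,"z":0,"roll":0},{"hand":1,"x":-23,"y":30,"z":0,"roll":0},{"hand":1,"x":-23,"y":30,"z":0,"roll":0}]'|head -2
python3 -c "
from h import *
go(373.2,-275.7,190,.415)"
```

```text
time_s: 15.73
position: [531.4, 371.8, 207.0]
time_s: 16.4
position: [456.7, 66.7, 205.3]
t 16.4 p [456.7  66.7 205.3] rot [-3.133 -0.059  0.425] gap 45.5 F [ 1.2 -0.2 -0.6] q6 1.12 | x -217.2 y 277.6 z 15.3 roll 0.010
```

```bash
python3 -m pendant '[{"hand":1,"x":-20,"y":25,"z":0,"roll":0},{"hand":1,"x":-20,"y":25,"z":0,"roll":0},{"hand":1,"x":-20,"y":25,"z":0,"roll":0},{"hand":1,"x":-20,"y":25,"z":0,"roll":0},{"hand":1,"x":-20,"y":25,"z":0,"roll":0},{"hand":1,"x":-20,"y":25,"z":0,"roll":0},{"hand":1,"x":-20,"y":25,"z":0,"roll":0},{"hand":1,"x":-20,"y":25,"z":0,"roll":0}]'|sed -n 2,3p
python3 -m pendant '[{"hand":1,"x":-18,"y":22,"z":0,"roll":0},{"hand":1,"x":-15,"y":18,"z":0,"roll":0},{"hand":1,"x":-10,"y":12,"z":0,"roll":0},{"hand":1,"x":-4,"y":6,"z":0,"roll":0},{"hand":1,"x":0,"y":0,"z":0,"roll":0},{"hand":1,"x":0,"y":0,"z":0,"roll":0},{"hand":1,"x":0,"y":0,"z":0,"roll":0},{"hand":1,"x":0,"y":0,"z":0,"roll":0}]'|sed -n 2,3p
python3 -c "
from h import *
go(373.2,-275.7,190,.415)"
```

```text
position: [388.7, -193.9, 202.7]
tool_rot: [3.141, -0.068, 0.426]
position: [367.9, -274.0, 205.6]
tool_rot: [3.132, -0.072, 0.421]
t 17.7 p [ 367.9 -274.   205.6] rot [ 3.132 -0.072  0.421] gap 45.2 F [-1.  -0.1 -1.1] q6 0.29 | x 4.1 y 3.7 z 15.6 roll 0.006
```

```bash
python3 -m pendant '[{"hand":1,"x":0,"y":0,"z":-40,"roll":0},{"hand":1,"x":0,"y":0,"z":-40,"roll":0},{"hand":1,"x":0,"y":0,"z":-40,"roll":0},{"hand":1,"x":0,"y":0,"z":0,"roll":0},{"hand":1,"x":0,"y":0,"z":0,"roll":0},{"hand":1,"x":0,"y":0,"z":0,"roll":0},{"hand":1,"x":0,"y":0,"z":0,"roll":0},{"hand":1,"x":0,"y":0,"z":0,"roll":0}]'|sed -n 2,3p
python3 -m pendant '[{"hand":1,"x":0,"y":0,"z":15,"roll":0},{"hand":1,"x":0,"y":0,"z":15,"roll":0},{"hand":1,"x":0,"y":0,"z":15,"roll":0},{"hand":1,"x":0,"y":0,"z":15,"roll":0},{"hand":1,"x":0,"y":0,"z":15,"roll":0},{"hand":1,"x":0,"y":0,"z":15,"roll":0},{"hand":1,"x":0,"y":0,"z":15,"roll":0},{"hand":1,"x":0,"y":0,"z":15,"roll":0}]'|sed -n 2,3p
python3 -c "
from h import *
go(373.2,-275.7,150,.415)"
```

```text
position: [360.1, -268.8, 328.7]
tool_rot: [3.139, -0.07, 0.43]
position: [366.4, -262.0, 199.0]
tool_rot: [-3.136, -0.067, 0.43]
t 19.1 p [ 366.4 -262.   199. ] rot [-3.136 -0.067  0.43 ] gap 45.6 F [ 0.8 -0.3 -1.2] q6 0.30 | x 0.4 y 15.3 z 49.0 roll 0.015
```

```bash
python3 -m pendant '[{"hand":1,"x":0,"y":6,"z":8,"roll":0.015},{"hand":1,"x":0,"y":6,"z":12,"roll":0},{"hand":1,"x":0,"y":2,"z":12,"roll":0},{"hand":1,"x":0,"y":0,"z":12,"roll":0},{"hand":1,"x":0,"y":0,"z":10,"roll":0},{"hand":1,"x":0,"y":0,"z":0,"roll":0},{"hand":1,"x":0,"y":0,"z":0,"roll":0},{"hand":1,"x":0,"y":0,"z":0,"roll":0}]'|sed -n 2,3p
cat >> h.py <<'E'
from scipy.spatial.transform import Rotation as Ro
def jar(x,y,tz,g,h):
    R2=Ro.from_euler('xyz',ctrl.sense()['tool_rot'])
    a=R2.apply(Ro.from_euler('xyz',g).inv().apply([0,0,1])); print("axis",a.round(3)); go(x+h*a[0],y+h*a[1],tz,.415)
E
python3 -c "
from h import *
jar(373.2,-275.7,80,[-3.132,-.039,.415],30)"
```

```text
position: [374.1, -272.0, 135.8]
tool_rot: [-3.122, -0.062, 0.409]
axis [-0.017 -0.018  1.   ]
t 19.7 p [ 374.1 -272.   135.8] rot [-3.122 -0.062  0.409] gap 45.8 F [ 0.2  0.2 -0.8] q6 0.30 | x -3.0 y 3.4 z 55.8 roll -0.006
```

```bash
python3 -m pendant '[{"hand":1,"x":-2,"y":2,"z":10,"roll":0},{"hand":1,"x":-1,"y":1,"z":12,"roll":0},{"hand":1,"x":0,"y":0,"z":12,"roll":0},{"hand":1,"x":0,"y":0,"z":12,"roll":0},{"hand":1,"x":0,"y":0,"z":8,"roll":0},{"hand":1,"x":0,"y":0,"z":0,"roll":0},{"hand":1,"x":0,"y":0,"z":0,"roll":0},{"hand":1,"x":0,"y":0,"z":0,"roll":0}]'|sed -n 2,3p
python3 -c "
from h import *
jar(373.2,-275.7,60,[-3.132,-.039,.415],30)"
```

```text
position: [377.8, -276.6, 84.3]
tool_rot: [-3.129, -0.065, 0.408]
axis [-0.023 -0.013  1.   ]
t 20.4 p [ 377.8 -276.6   84.3] rot [-3.129 -0.065  0.408] gap 45.4 F [-0.5 -0.1 -1.6] q6 0.28 | x -4.6 y -2.6 z 24.3 roll -0.007
```

```bash
python3 -m pendant '[{"hand":1,"x":-3,"y":-1.5,"z":3,"roll":0},{"hand":1,"x":-2.5,"y":-1,"z":3,"roll":0},{"hand":1,"x":0,"y":0,"z":2,"roll":0},{"hand":1,"x":0,"y":0,"z":2,"roll":0},{"hand":1,"x":0,"y":0,"z":0,"roll":0},{"hand":1,"x":0,"y":0,"z":0,"roll":0},{"hand":1,"x":0,"y":0,"z":0,"roll":0},{"hand":1,"x":0,"y":0,"z":0,"roll":0}]'|sed -n 2,3p
python3 -c "
from h import *
jar(373.2,-275.7,60,[-3.132,-.039,.415],30)"
```

```text
position: [372.3, -276.9, 74.9]
tool_rot: [-3.132, -0.066, 0.408]
axis [-0.025 -0.011  1.   ]
t 21.1 p [ 372.3 -276.9   74.9] rot [-3.132 -0.066  0.408] gap 45.6 F [-0.1 -0.4 -0.6] q6 0.27 | x 0.5 y -0.7 z 14.9 roll -0.007
```

```bash
python3 -m pendant '[{"hand":1,"x":0,"y":-0.5,"z":3,"roll":0},{"hand":1,"x":-0.2,"y":0,"z":4,"roll":0},{"hand":1,"x":-0.3,"y":0,"z":4,"roll":0},{"hand":1,"x":-0.3,"y":0,"z":4,"roll":0},{"hand":1,"x":-0.2,"y":0,"z":3,"roll":0},{"hand":1,"x":0,"y":0,"z":0,"roll":0},{"hand":1,"x":0,"y":0,"z":0,"roll":0},{"hand":1,"x":0,"y":0,"z":0,"roll":0}]'|sed -n 2,4p
python3 -c "
from h import *
jar(373.2,-275.7,42.5,[-3.132,-.039,.415],30)"
```

```text
position: [372.2, -276.0, 54.5]
tool_rot: [-3.132, -0.066, 0.408]
wrist_force: [0.2, -0.1, -0.8]
axis [-0.024 -0.011  1.   ]
t 21.7 p [ 372.2 -276.    54.5] rot [-3.132 -0.066  0.408] gap 45.8 F [ 0.2 -0.1 -0.8] q6 0.26 | x 0.2 y 0.1 z 12.0 roll -0.007
```

Inside the well without contact, so I'll lower it the rest of the way.

```bash
python3 -m pendant '[{"hand":1,"x":-0.2,"y":0,"z":3,"roll":0},{"hand":1,"x":-0.2,"y":0,"z":4,"roll":0},{"hand":1,"x":-0.2,"y":0,"z":3,"roll":0},{"hand":1,"x":0,"y":0,"z":1.5,"roll":0},{"hand":1,"x":0,"y":0,"z":0,"roll":0},{"hand":1,"x":0,"y":0,"z":0,"roll":0},{"hand":1,"x":0,"y":0,"z":0,"roll":0},{"hand":1,"x":0,"y":0,"z":0,"roll":0}]'|sed -n 2,4p
python3 -c "
from h import *
jar(373.2,-275.7,42.5,[-3.132,-.039,.415],30)"
```

```text
position: [372.5, -276.0, 42.0]
tool_rot: [-3.132, -0.066, 0.408]
wrist_force: [-0.4, -0.2, -1.2]
axis [-0.025 -0.01   1.   ]
t 22.4 p [ 372.5 -276.    42. ] rot [-3.132 -0.066  0.408] gap 45.5 F [-0.4 -0.2 -1.2] q6 0.25 | x -0.1 y -0.1 z -0.5 roll -0.007
```

```bash
python3 -m pendant '[{"hand":1,"x":0,"y":0,"z":0.8,"roll":0},{"hand":0.3,"x":0,"y":0,"z":0,"roll":0},{"hand":-0.4,"x":0,"y":0,"z":0,"roll":0},{"hand":-1,"x":0,"y":0,"z":0,"roll":0},{"hand":-1,"x":0,"y":0,"z":0,"roll":0},{"hand":-1,"x":0.7,"y":0,"z":-10,"roll":0},{"hand":-1,"x":1,"y":0,"z":-15,"roll":0},{"hand":-1,"x":2,"y":0,"z":-30,"roll":0}]'|sed -n 2,4p
python3 -m pendant '[{"hand":-1,"x":2,"y":0,"z":-35,"roll":0},{"hand":-1,"x":2,"y":0,"z":-35,"roll":0},{"hand":-1,"x":2,"y":0,"z":-35,"roll":0},{"hand":-1,"x":2,"y":0,"z":0,"roll":0},{"hand":-1,"x":20,"y":0,"z":0,"roll":0},{"hand":-1,"x":25,"y":0,"z":0,"roll":0},{"hand":-1,"x":20,"y":0,"z":0,"roll":0},{"hand":-1,"x":0,"y":0,"z":0,"roll":0}]'|sed -n 2,4p
python3 -c "
from h import *
go(442,-245,170,.415)
crop('top',345,165,515,305,4,'pics/c7.png')
cv2.imwrite('pics/s2.png',cv2.resize(viewer.snapshot('scene')[210:350,290:430,::-1],None,fx=4,fy=4,interpolation=2))"
```

```text
position: [371.5, -274.8, 94.5]
tool_rot: [-3.126, -0.064, 0.408]
wrist_force: [-0.5, 0.1, 0.3]
position: [435.2, -251.0, 215.9]
tool_rot: [-3.135, -0.067, 0.405]
wrist_force: [-0.3, -0.2, -0.2]
t 23.7 p [ 435.2 -251.   215.9] rot [-3.135 -0.067  0.405] gap 85.5 F [-0.3 -0.2 -0.2] q6 0.45 | x 8.6 y -2.9 z 45.9 roll -0.010
```

View pics/s2.png

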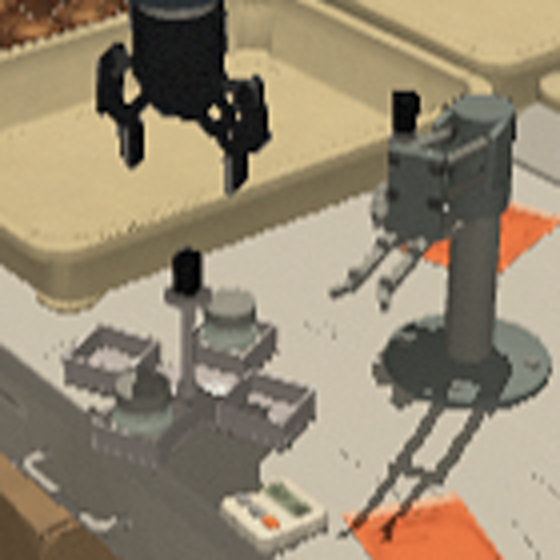

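s2: both lidded jars stand upright in opposite wells, at (232,315) and (145,395). The plunger knob is at (405,112), with the head to its right and the prong tips at (338,292) and (385,302).

Run:
```python
from h import *
np.set_printoptions(precision=1,suppress=True)
def ray(n,u,v):
    a=w(n,u,v,300);b=w(n,u,v,0);return a,(b-a)/np.linalg.norm(b-a)
def tri(t,s):
    (a,d),(b,e)=ray("top",*t),ray("scene",*s)
    k=np.linalg.lstsq(np.c_[d,-e],b-a,rcond=None)[0];p,q=a+k[0]*d,b+k[1]*e;return (p+q)/2,np.linalg.norm(p-q)
S=lambda x,y:(290+x/4-.4,210+y/4-.4); T=lambda x,y:(345+x/4-.4,165+y/4-.4)
post=np.array([667.7,-350.2])
for n,t,s in(("knobtop",(327,170),(406,94)),("tipL",(490,428),(338,292)),("tipR",(535,404),(385,302)),("grip top",(189,417),(188,254)),("headtop",(353,86),(480,103))):
    p,e=tri(T(*t),S(*s));print(n,p,e,"r",np.hypot(*(p[:2]-post)),np.degrees(np.arctan2(*(p[:2]-post)[::-1])))
go(442.3,-244.7,125,.415)
```

```text
knobtop [ 604.3 -324.5  272.2] 3.331551250710117 r 68.43302057526996 157.95414881770787
tipL [ 428.1 -448.8  207.4] 1.4626862734504351 r 259.0745471331334 -157.63439027164506
tipR [ 445.  -481.4  208.3] 0.6992063203444027 r 258.42431098386095 -149.49607929463588
grip top [ 441.1 -244.4  141.5] 0.08506049434299401 r 250.09341280461626 154.9692965718563
headtop [ 665.6 -347.9  255.3] 3.9935550618319215 r 3.109672976091391 131.79607895533783
t 23.8 p [ 432.9 -251.4  215.3] rot [-3.1 -0.1  0.4] gap 85.4 F [-0.5  0.8  0. ] q6 0.45 | x 11.2 y -2.4 z 90.3 roll -0.010
```

```bash
python3 -m pendant '[{"hand":-1,"x":5,"y":-2,"z":5,"roll":-0.01},{"hand":-1,"x":3,"y":-1,"z":8,"roll":0},{"hand":-1,"x":-0.5,"y":0,"z":8,"roll":0},{"hand":-1,"x":-0.5,"y":0,"z":8,"roll":0},{"hand":-1,"x":0,"y":0,"z":0,"roll":0},{"hand":-1,"x":0,"y":0,"z":0,"roll":0},{"hand":-1,"x":0,"y":0,"z":0,"roll":0},{"hand":-1,"x":0,"y":0,"z":0,"roll":0}]'|sed -n 2,4p
python3 -c "
from h import *
go(442.3,-244.7,125,.415)"
```

```text
position: [436.6, -244.6, 181.6]
tool_rot: [-3.13, -0.062, 0.413]
wrist_force: [0.7, -0.1, -0.4]
t 24.5 p [ 436.6 -244.6  181.6] rot [-3.13  -0.062  0.413] gap 85.8 F [ 0.7 -0.1 -0.4] q6 0.45 | x 5.2 y 2.4 z 56.6 roll -0.002
```

```bash
python3 -m pendant '[{"hand":-1,"x":2,"y":2,"z":8,"roll":0},{"hand":-1,"x":1,"y":0,"z":10,"roll":0},{"hand":-1,"x":0,"y":0,"z":10,"roll":0},{"hand":-1,"x":0,"y":0,"z":10,"roll":0},{"hand":-1,"x":0,"y":0,"z":6,"roll":0},{"hand":-1,"x":0,"y":0,"z":0,"roll":0},{"hand":-1,"x":0,"y":0,"z":0,"roll":0},{"hand":-1,"x":0,"y":0,"z":0,"roll":0}]'|sed -n 2,4p
python3 -c "
from h import *
go(441.8,-244.9,124,.415)"
```

```text
position: [443.9, -244.1, 133.7]
tool_rot: [-3.131, -0.063, 0.413]
wrist_force: [-0.7, 0.1, -0.4]
t 25.2 p [ 443.9 -244.1  133.7] rot [-3.131 -0.063  0.413] gap 85.4 F [-0.7  0.1 -0.4] q6 0.45 | x -2.2 y -0.1 z 9.7 roll -0.002
```

```bash
python3 -m pendant '[{"hand":-1,"x":-1.5,"y":0,"z":4,"roll":0},{"hand":-1,"x":-1,"y":0,"z":4,"roll":0},{"hand":-1,"x":-0.5,"y":0,"z":1.5,"roll":0},{"hand":-0.5,"x":0,"y":0,"z":0,"roll":0},{"hand":0,"x":0,"y":0,"z":0,"roll":0},{"hand":0.5,"x":0,"y":0,"z":0,"roll":0},{"hand":1,"x":0,"y":0,"z":0,"roll":0},{"hand":1,"x":0,"y":0,"z":0,"roll":0}]' 60|sed -n 2,4p
python3 -m pendant '[{"hand":1,"x":0,"y":0,"z":0,"roll":0},{"hand":1,"x":0,"y":0,"z":0,"roll":0},{"hand":1,"x":0,"y":0,"z":0,"roll":0},{"hand":1,"x":0,"y":0,"z":0,"roll":0},{"hand":1,"x":0,"y":0,"z":0,"roll":0},{"hand":1,"x":0,"y":0,"z":0,"roll":0},{"hand":1,"x":0,"y":0,"z":0,"roll":0},{"hand":1,"x":0,"y":0,"z":0,"roll":0}]'|sed -n 2,5p
python3 -c "
from h import *
go(441.8,-244.9,124,.415)"
```

```text
position: [442.0, -245.7, 124.4]
tool_rot: [-3.134, -0.065, 0.413]
wrist_force: [-0.8, 0.4, 0.5]
position: [442.1, -245.8, 124.6]
tool_rot: [-3.134, -0.065, 0.413]
wrist_force: [0.4, 0.1, -1.7]
finger_gap: 19.1
t 26.5 p [ 442.1 -245.8  124.6] rot [-3.134 -0.065  0.413] gap 19.1 F [ 0.4  0.1 -1.7] q6 0.44 | x 0.1 y -0.9 z 0.6 roll -0.002
```

```bash
python3 -m pendant '[{"hand":1,"x":0,"y":0,"z":-8,"roll":0},{"hand":1,"x":0,"y":0,"z":-15,"roll":0},{"hand":1,"x":0,"y":0,"z":-20,"roll":0},{"hand":1,"x":0,"y":0,"z":-22,"roll":0},{"hand":1,"x":0,"y":0,"z":-22,"roll":-0.02},{"hand":1,"x":0,"y":0,"z":-20,"roll":-0.02},{"hand":1,"x":0,"y":0,"z":-10,"roll":-0.012},{"hand":1,"x":0,"y":0,"z":0,"roll":0}]'|sed -n 2,5p
python3 -c "
from h import *
go(370,-420,257,.465)"
```

```text
position: [432.2, -247.6, 247.4]
tool_rot: [-3.129, -0.061, 0.467]
wrist_force: [1.4, -1.1, -5.9]
finger_gap: 19.2
t 27.2 p [ 432.2 -247.6  247.4] rot [-3.129 -0.061  0.467] gap 19.2 F [ 1.4 -1.1 -5.9] q6 0.40 | x -133.1 y 126.0 z -9.6 roll 0.002
```

```bash
python3 -m pendant '[{"hand":1,"x":-8,"y":8,"z":-2,"roll":0},{"hand":1,"x":-16,"y":15,"z":-2,"roll":0},{"hand":1,"x":-20,"y":18,"z":-2,"roll":0},{"hand":1,"x":-22,"y":20,"z":-2,"roll":0},{"hand":1,"x":-22,"y":20,"z":-2,"roll":0},{"hand":1,"x":-20,"y":18,"z":0,"roll":0},{"hand":1,"x":-12,"y":12,"z":0,"roll":0},{"hand":1,"x":-6,"y":6,"z":0,"roll":0}]'|sed -n 2,5p
python3 -m pendant '[{"hand":1,"x":0,"y":0,"z":0,"roll":0},{"hand":1,"x":0,"y":8,"z":0,"roll":0},{"hand":1,"x":0,"y":14,"z":0,"roll":0},{"hand":1,"x":0,"y":16,"z":0,"roll":0},{"hand":1,"x":0,"y":14,"z":0,"roll":0},{"hand":1,"x":0,"y":8,"z":0,"roll":0},{"hand":1,"x":0,"y":0,"z":0,"roll":0},{"hand":1,"x":0,"y":0,"z":0,"roll":0}]'|sed -n 2,5p
python3 -c "
from h import *
go(400.6,-483,257,.465)"
```

```text
position: [365.9, -413.5, 243.7]
tool_rot: [-3.121, -0.059, 0.467]
wrist_force: [1.3, 0.3, -6.1]
finger_gap: 18.9
position: [394.6, -466.3, 238.1]
tool_rot: [-3.112, -0.059, 0.466]
wrist_force: [-0.8, 1.1, -6.0]
finger_gap: 18.7
t 28.5 p [ 394.6 -466.3  238.1] rot [-3.112 -0.059  0.466] gap 18.7 F [-0.8  1.1 -6. ] q6 0.09 | x -2.1 y 17.6 z -18.9 roll 0.001
```

```bash
python3 -m pendant '[{"hand":1,"x":-1,"y":5,"z":-5,"roll":0},{"hand":1,"x":-1,"y":6,"z":-6,"roll":0},{"hand":1,"x":-1,"y":5,"z":-5,"roll":0},{"hand":1,"x":0,"y":2,"z":-3,"roll":0},{"hand":1,"x":0,"y":0,"z":0,"roll":0},{"hand":1,"x":0,"y":0,"z":0,"roll":0},{"hand":1,"x":0,"y":0,"z":0,"roll":0},{"hand":1,"x":0,"y":0,"z":0,"roll":0}]'|sed -n 2,5p
python3 -c "
from h import *
go(400.6,-483,257,.465)
go(476.6,-444.9,250,.465)
crop('top',415,185,515,305,5,'pics/c8.png')"
```

```text
position: [399.4, -484.2, 259.3]
tool_rot: [-3.112, -0.059, 0.467]
wrist_force: [0.7, 0.3, -5.7]
finger_gap: 19.1
t 29.2 p [ 399.4 -484.2  259.3] rot [-3.112 -0.059  0.467] gap 19.1 F [ 0.7  0.3 -5.7] q6 0.08 | x 1.6 y -0.5 z 2.3 roll 0.002
t 29.2 p [ 399.4 -484.2  259.3] rot [-3.112 -0.059  0.467] gap 19.1 F [ 0.7  0.3 -5.7] q6 0.08 | x 86.6 y -0.3 z 9.3 roll 0.002
```

View pics/c8.png

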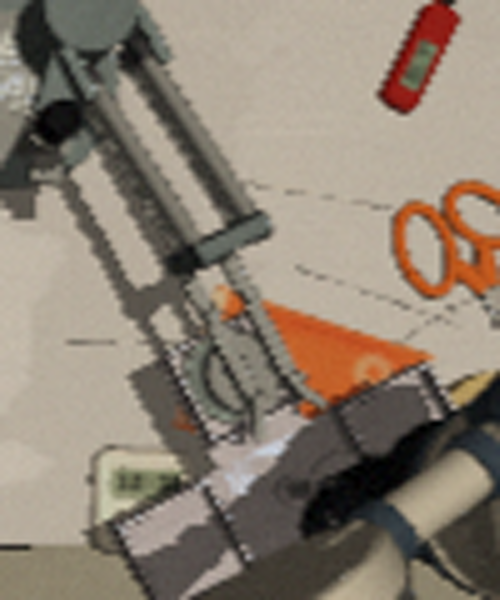

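c8: the prongs lie over the inward jar. The prongs' midline near row 370 is about (261,370) and the jar lid about (235,375), so I'll check the lateral offset by projection.

Run:
```python
from h import *
P=lambda p:((proj("top",p)+.4-[415,185])*5).round(0)
p=ctrl.sense()["position"];a=.467+(.415-.413)
u=np.array([np.cos(a),np.sin(a)])
for h in(-10,): print("jar lid",P(np.r_[p[:2]+75*u,p[2]-124.6+56]))
f=np.array([.894,.448]);n=np.array([-.448,.894])
post=np.array([667,-349.5])
for r in(263,213,190,170):
  print(r,[P(np.r_[post-f*r+s*n,210]) for s in(12.5,0,-12.5)])
```

```text
jar lid [253. 370.]
263 [array([276., 439.]), array([296., 429.]), array([315., 419.])]
213 [array([234., 361.]), array([253., 351.]), array([272., 341.])]
190 [array([214., 325.]), array([233., 315.]), array([253., 305.])]
170 [array([197., 294.]), array([217., 284.]), array([236., 274.])]
```

Run:
```python
from h import *
a=viewer.snapshot("top")[:,:,::-1]
k=7;x0,y0=425,225
im=cv2.resize(a[y0:y0+80,x0:x0+90],None,fx=k,fy=k,interpolation=2)
p=ctrl.sense()["position"];an=.469
u=np.array([np.cos(an),np.sin(an)]);v=np.array([-u[1],u[0]])
def D(pts,c):
    q=[tuple(int(t) for t in ((proj("top",P)+.5-[x0,y0])*k)) for P in pts]
    for i in range(len(q)): cv2.line(im,q[i-1],q[i],c,1)
z=p[2]-124.6
for c in(u,v,-v):
    D([np.r_[p[:2]+75*c+s*31*u+t*31*v,z+28] for s,t in((1,1),(1,-1),(-1,-1),(-1,1))],(255,0,0))
D([np.r_[p[:2]+75*u+23*np.array([np.cos(t),np.sin(t)]),z+56] for t in np.linspace(0,6.28,30)],(0,255,0))
f=np.array([.894,.448]);n=np.array([-.448,.894]);post=np.array([667,-349.5])
D([np.r_[post-f*r+s*n,210] for r,s in((245,17),(170,17),(170,-17),(245,-17))],(0,0,255))
cv2.imwrite("pics/c9.png",im)
```

```text
(no output)
```

View pics/c9.png

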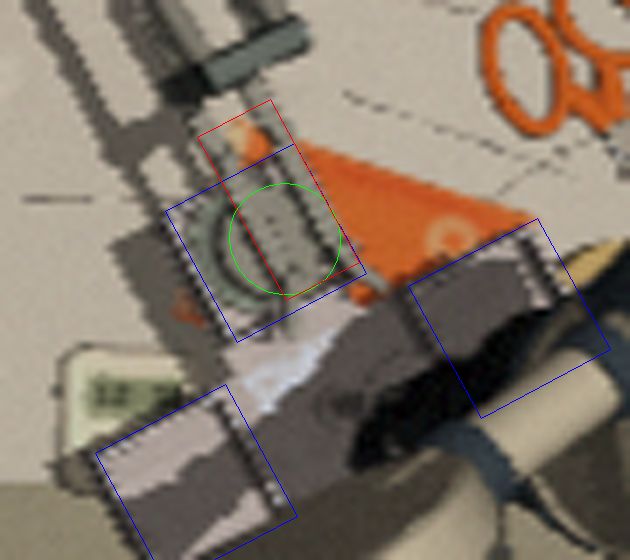

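c9: predicted outlines match the seen prongs and wells to about 2 mm, so the stem is in line. I'll insert slowly.

```bash
python3 -m pendant '[{"hand":1,"x":4,"y":0,"z":1,"roll":0},{"hand":1,"x":6,"y":0,"z":1,"roll":0},{"hand":1,"x":6,"y":0,"z":1,"roll":0},{"hand":1,"x":6,"y":0,"z":1,"roll":0},{"hand":1,"x":6,"y":0,"z":1,"roll":0},{"hand":1,"x":4,"y":0,"z":0,"roll":0},{"hand":1,"x":0,"y":0,"z":0,"roll":0},{"hand":1,"x":0,"y":0,"z":0,"roll":0}]'|sed -n 2,5p
python3 -c "
from h import *
go(476.6,-444.9,250,.465)"
```

```text
position: [432.0, -466.6, 255.0]
tool_rot: [-3.11, -0.059, 0.468]
wrist_force: [1.0, 0.7, -5.4]
finger_gap: 19.0
t 29.9 p [ 432.  -466.6  255. ] rot [-3.11  -0.059  0.468] gap 19.0 F [ 1.   0.7 -5.4] q6 0.14 | x 49.6 y 0.7 z 5.0 roll 0.003
```

```bash
python3 -m pendant '[{"hand":1,"x":3,"y":0.5,"z":0.5,"roll":0},{"hand":1,"x":4,"y":0.2,"z":1,"roll":0},{"hand":1,"x":4,"y":0,"z":1,"roll":0},{"hand":1,"x":4,"y":0,"z":1,"roll":0},{"hand":1,"x":4,"y":0,"z":0.5,"roll":0},{"hand":1,"x":3,"y":0,"z":0.5,"roll":0},{"hand":1,"x":0,"y":0,"z":0,"roll":0},{"hand":1,"x":0,"y":0,"z":0,"roll":0}]'|sed -n 2,5p
python3 -c "
from h import *
go(476.6,-444.9,250,.465)"
```

```text
position: [454.0, -456.3, 251.5]
tool_rot: [-3.11, -0.059, 0.467]
wrist_force: [-0.1, -0.1, -5.7]
finger_gap: 19.2
t 30.6 p [ 454.  -456.3  251.5] rot [-3.11  -0.059  0.467] gap 19.2 F [-0.1 -0.1 -5.7] q6 0.18 | x 25.3 y 0.0 z 1.5 roll 0.002
```

```bash
python3 -m pendant '[{"hand":1,"x":3,"y":0,"z":0,"roll":0},{"hand":1,"x":4,"y":0,"z":0.2,"roll":0},{"hand":1,"x":4,"y":0,"z":0.2,"roll":0},{"hand":1,"x":4,"y":0,"z":0.2,"roll":0},{"hand":1,"x":4,"y":0,"z":0.2,"roll":0},{"hand":1,"x":4,"y":0,"z":0.2,"roll":0},{"hand":1,"x":2,"y":0,"z":0,"roll":0},{"hand":1,"x":0,"y":0,"z":0,"roll":0}]'|sed -n 2,5p
python3 -c "
from h import *
go(476.6,-444.9,250,.465)
cv2.imwrite('pics/s3.png',cv2.resize(viewer.snapshot('scene')[200:350,300:450,::-1],None,fx=4,fy=4,interpolation=2))"
```

```text
position: [478.8, -443.8, 252.1]
tool_rot: [-3.11, -0.059, 0.467]
wrist_force: [-0.3, 0.6, -6.0]
finger_gap: 19.2
t 31.3 p [ 478.8 -443.8  252.1] rot [-3.11  -0.059  0.467] gap 19.2 F [-0.3  0.6 -6. ] q6 0.22 | x -2.4 y -0.0 z 2.1 roll 0.002
```

View pics/s3.png

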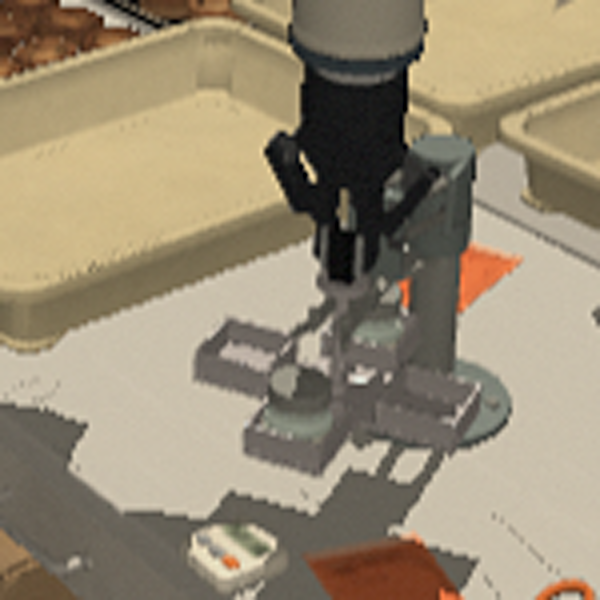

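s3: the carrier is in the fork, with the stem between the prongs and the flange just above them. I'll lower it gently.

```bash
python3 -m pendant '[{"hand":1,"x":-0.6,"y":0,"z":2,"roll":0},{"hand":1,"x":-0.4,"y":0,"z":2,"roll":0},{"hand":1,"x":-0.3,"y":0,"z":2.5,"roll":0},{"hand":1,"x":-0.2,"y":0,"z":2.5,"roll":0},{"hand":1,"x":-0.2,"y":0,"z":2.5,"roll":0},{"hand":1,"x":-0.2,"y":0,"z":2,"roll":0},{"hand":1,"x":0,"y":0,"z":0,"roll":0},{"hand":1,"x":0,"y":0,"z":0,"roll":0}]'|sed -n 2,5p
python3 -m pendant '[{"hand":1,"x":-0.1,"y":0,"z":2,"roll":0},{"hand":1,"x":-0.1,"y":0,"z":2,"roll":0},{"hand":1,"x":-0.1,"y":0,"z":2,"roll":0},{"hand":1,"x":-0.1,"y":0,"z":2,"roll":0},{"hand":1,"x":0,"y":0,"z":1,"roll":0},{"hand":1,"x":0,"y":0,"z":0,"roll":0},{"hand":1,"x":0,"y":0,"z":0,"roll":0},{"hand":1,"x":0,"y":0,"z":0,"roll":0}]'|sed -n 2,5p
cat >> h.py <<'E'
def F(n=12):
    L=[]
    for i in range(n): viewer.snapshot("top"); L.append(ctrl.sense()["wrist_force"])
    print("F mean",np.mean(L,0).round(2),"sd",np.std(L,0).round(2))
E
python3 -c "
from h import *
F(8);go(478,-444.3,200,.465)"
```

```text
position: [476.4, -444.3, 236.5]
tool_rot: [-3.109, -0.059, 0.466]
wrist_force: [0.4, -0.6, -5.2]
finger_gap: 19.5
position: [476.4, -444.7, 227.4]
tool_rot: [-3.111, -0.058, 0.466]
wrist_force: [-1.4, -0.6, -3.2]
finger_gap: 19.0
F mean [-0.87 -0.4  -3.3 ] sd [0.32 0.37 0.5 ]
t 33.0 p [ 476.4 -444.7  227.4] rot [-3.111 -0.058  0.466] gap 19.3 F [-1.2 -0.5 -4.3] q6 0.21 | x 1.6 y 0.4 z 27.4 roll 0.001
```

```bash
python3 -m pendant '[{"hand":1,"x":0.1,"y":0,"z":2,"roll":0},{"hand":1,"x":0,"y":0,"z":3,"roll":0},{"hand":1,"x":-0.1,"y":0,"z":3,"roll":0},{"hand":1,"x":-0.1,"y":0,"z":3,"roll":0},{"hand":1,"x":-0.1,"y":0,"z":3,"roll":0},{"hand":1,"x":-0.1,"y":0,"z":2,"roll":0},{"hand":1,"x":0,"y":0,"z":1,"roll":0},{"hand":1,"x":0,"y":0,"z":0,"roll":0}]'|sed -n 2,5p
python3 -c "
from h import *
F(10);go(478,-444.3,200,.465)"
```

```text
position: [476.7, -444.6, 208.9]
tool_rot: [-3.113, -0.058, 0.466]
wrist_force: [-1.5, -1.3, -0.6]
finger_gap: 19.1
F mean [-2.45 -1.07 -1.15] sd [0.37 0.6  0.49]
t 34.2 p [ 476.7 -444.7  209.2] rot [-3.113 -0.058  0.466] gap 19.0 F [-2.5 -0.7 -0. ] q6 0.21 | x 1.3 y 0.2 z 9.2 roll 0.001
```

```bash
python3 -m pendant '[{"hand":1,"x":-1.5,"y":0,"z":1,"roll":0},{"hand":1,"x":-1.3,"y":0,"z":1,"roll":0},{"hand":1,"x":0,"y":0,"z":1,"roll":0},{"hand":1,"x":0,"y":0,"z":0.5,"roll":0},{"hand":1,"x":0,"y":0,"z":0,"roll":0},{"hand":1,"x":0,"y":0,"z":0,"roll":0},{"hand":1,"x":0,"y":0,"z":0,"roll":0},{"hand":1,"x":0,"y":0,"z":0,"roll":0}]'|sed -n 2,5p
python3 -c "
from h import *
F(16);go(474.1,-446.2,200,.465)"
```

```text
position: [475.2, -445.6, 205.5]
tool_rot: [-3.114, -0.06, 0.466]
wrist_force: [0.1, -0.2, 0.1]
finger_gap: 18.9
F mean [-0.08  0.09 -0.88] sd [0.56 0.33 0.5 ]
t 35.7 p [ 475.2 -445.5  205.5] rot [-3.114 -0.06   0.466] gap 19.1 F [ 0.4 -0.3 -0.9] q6 0.21 | x -1.2 y 0.1 z 5.5 roll 0.001
```

```bash
python3 -m pendant '[{"hand":1,"x":-0.5,"y":0,"z":1,"roll":0},{"hand":1,"x":-0.5,"y":0,"z":1.2,"roll":0},{"hand":1,"x":0,"y":0,"z":1.2,"roll":0},{"hand":1,"x":0,"y":0,"z":1.2,"roll":0},{"hand":1,"x":0,"y":0,"z":0.8,"roll":0},{"hand":1,"x":0,"y":0,"z":0,"roll":0},{"hand":1,"x":0,"y":0,"z":0,"roll":0},{"hand":1,"x":0,"y":0,"z":0,"roll":0}]'|sed -n 2,5p
python3 -c "
from h import *
F(20);go(474.1,-446.2,200,.465)"
```

```text
position: [475.0, -445.6, 199.6]
tool_rot: [-3.114, -0.061, 0.467]
wrist_force: [0.5, 0.5, 0.5]
finger_gap: 19.2
F mean [0.7  0.72 0.24] sd [0.55 0.44 0.41]
t 37.4 p [ 475.  -445.6  199.6] rot [-3.114 -0.061  0.467] gap 19.0 F [2.1 0.  0.1] q6 0.20 | x -1.0 y 0.1 z -0.4 roll 0.002
```

Balanced: Fz is about 0 with 35 mm of sink, as predicted. I'll release.

```bash
python3 -m pendant '[{"hand":1,"x":0,"y":0,"z":0,"roll":0},{"hand":1,"x":0,"y":0,"z":0,"roll":0},{"hand":0.4,"x":0,"y":0,"z":0,"roll":0},{"hand":0.2,"x":0,"y":0,"z":0,"roll":0},{"hand":0,"x":0,"y":0,"z":0,"roll":0},{"hand":-0.2,"x":0,"y":0,"z":0,"roll":0},{"hand":-0.2,"x":0,"y":0,"z":0,"roll":0},{"hand":-0.2,"x":0,"y":0,"z":0,"roll":0}]' 20|sed -n 2,5p
python3 -c "
from h import *
go(475,-445.6,300,.465)
cv2.imwrite('pics/s4.png',cv2.resize(viewer.snapshot('scene')[200:350,300:450,::-1],None,fx=4,fy=4,interpolation=2))"
```

```text
position: [474.5, -445.7, 199.4]
tool_rot: [-3.114, -0.06, 0.467]
wrist_force: [-0.3, 0.1, -0.2]
finger_gap: 51.1
t 38.0 p [ 474.5 -445.7  199.4] rot [-3.114 -0.06   0.467] gap 51.1 F [-0.3  0.1 -0.2] q6 0.20 | x 0.5 y 0.1 z -100.6 roll 0.002
```

View pics/s4.png

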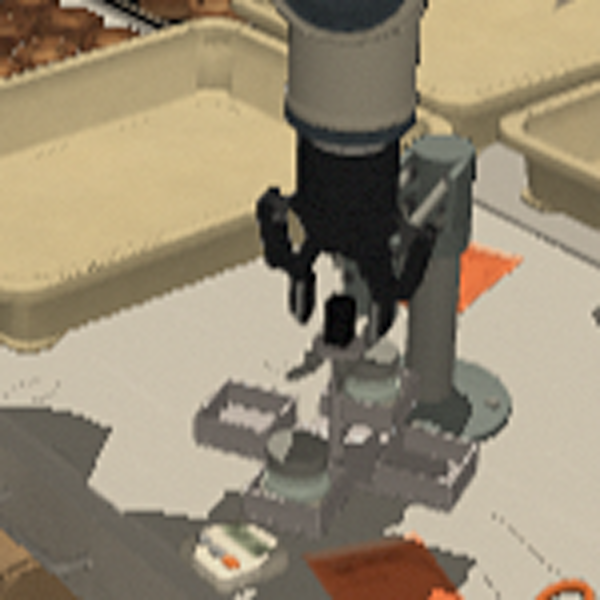

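s4: the fingers are open around the grip at (340,320). The carrier hangs level in the fork with both jars upright at (372,370) and (298,465), and the timer is untouched. I'll retreat straight up and go to the knob.

```bash
python3 -m pendant '[{"hand":-0.2,"x":0.3,"y":0,"z":-5,"roll":0},{"hand":-0.2,"x":0.6,"y":0,"z":-10,"roll":0},{"hand":-0.2,"x":0.9,"y":0,"z":-15,"roll":0},{"hand":-0.2,"x":1.2,"y":0,"z":-20,"roll":0},{"hand":-0.2,"x":1.4,"y":0,"z":-25,"roll":0},{"hand":-0.2,"x":1.4,"y":0,"z":-25,"roll":0},{"hand":-0.2,"x":1,"y":0,"z":-15,"roll":0},{"hand":-0.2,"x":0,"y":0,"z":-5,"roll":0}]'|sed -n 2,5p
python3 -m pendant '[{"hand":-0.2,"x":10,"y":-3,"z":-3,"roll":0},{"hand":-0.2,"x":20,"y":-6,"z":0,"roll":0},{"hand":-0.2,"x":25,"y":-8,"z":0,"roll":0},{"hand":-0.2,"x":25,"y":-8,"z":1,"roll":0},{"hand":-0.2,"x":25,"y":-8,"z":1,"roll":0},{"hand":-0.2,"x":25,"y":-8,"z":1,"roll":0},{"hand":-0.2,"x":20,"y":-6,"z":0,"roll":0},{"hand":-0.2,"x":10,"y":-3,"z":0,"roll":0}]'|sed -n 2,5p
python3 -c "
from h import *
go(602,-323.6,300,-.2)"
```

```text
position: [475.1, -448.3, 328.6]
tool_rot: [-3.112, -0.059, 0.466]
wrist_force: [-0.1, -0.7, 0.9]
finger_gap: 50.9
position: [600.2, -324.8, 339.2]
tool_rot: [-3.11, -0.058, 0.462]
wrist_force: [-0.8, -0.1, -0.4]
finger_gap: 51.3
t 39.4 p [ 600.2 -324.8  339.2] rot [-3.11  -0.058  0.462] gap 51.3 F [-0.8 -0.1 -0.4] q6 0.49 | x 2.2 y -0.2 z 39.2 roll 0.662
```

```bash
python3 -m pendant '[{"hand":-0.2,"x":0,"y":0,"z":3,"roll":0.08},{"hand":-0.2,"x":0,"y":0,"z":4,"roll":0.11},{"hand":-0.2,"x":0,"y":0,"z":4,"roll":0.11},{"hand":-0.2,"x":0,"y":0,"z":4,"roll":0.11},{"hand":-0.2,"x":0,"y":0,"z":3,"roll":0.11},{"hand":-0.2,"x":0,"y":0,"z":2,"roll":0.08},{"hand":-0.2,"x":0,"y":0,"z":0,"roll":0.05},{"hand":-0.2,"x":0,"y":0,"z":0,"roll":0}]'|sed -n 2,5p
python3 -c "
from h import *
go(602.5,-324,265,-.2)"
```

```text
position: [602.4, -317.7, 313.3]
tool_rot: [-3.077, -0.018, -0.215]
wrist_force: [-0.2, -0.6, 0.6]
finger_gap: 51.4
t 40.1 p [ 602.4 -317.7  313.3] rot [-3.077 -0.018 -0.215] gap 51.4 F [-0.2 -0.6  0.6] q6 1.18 | x 1.5 y 6.1 z 48.3 roll -0.015
```

```bash
python3 -m pendant '[{"hand":-0.2,"x":0.7,"y":3.5,"z":4,"roll":-0.015},{"hand":-0.2,"x":0.7,"y":3.5,"z":5,"roll":0},{"hand":-0.2,"x":0,"y":0.5,"z":5,"roll":0},{"hand":-0.2,"x":0,"y":0.3,"z":5,"roll":0},{"hand":-0.2,"x":0,"y":0.2,"z":3,"roll":0},{"hand":-0.2,"x":0,"y":0,"z":0,"roll":0},{"hand":-0.2,"x":0,"y":0,"z":0,"roll":0},{"hand":-0.2,"x":0,"y":0,"z":0,"roll":0}]'|sed -n 2,5p
python3 -c "
from h import *
go(602.5,-324,265,-.2)"
```

```text
position: [602.0, -325.1, 286.5]
tool_rot: [-3.077, -0.017, -0.191]
wrist_force: [-0.2, -0.2, -0.3]
finger_gap: 51.1
t 40.7 p [ 602.  -325.1  286.5] rot [-3.077 -0.017 -0.191] gap 51.1 F [-0.2 -0.2 -0.3] q6 1.14 | x 0.2 y -1.2 z 21.5 roll 0.009
```

```bash
python3 -m pendant '[{"hand":-0.2,"x":0.2,"y":-0.5,"z":3,"roll":0},{"hand":-0.2,"x":0,"y":0.1,"z":4,"roll":0},{"hand":-0.2,"x":0,"y":0.2,"z":4,"roll":0},{"hand":-0.2,"x":0,"y":0.2,"z":4,"roll":0},{"hand":-0.2,"x":0,"y":0.2,"z":4,"roll":0},{"hand":-0.2,"x":0,"y":0.1,"z":2,"roll":0},{"hand":-0.2,"x":0,"y":0,"z":0,"roll":0},{"hand":-0.2,"x":0,"y":0,"z":0,"roll":0}]'|sed -n 2,5p
python3 -m pendant '[{"hand":0.1,"x":0,"y":0,"z":0,"roll":0},{"hand":0.3,"x":0,"y":0,"z":0,"roll":0},{"hand":0.5,"x":0,"y":0,"z":0,"roll":0},{"hand":0.7,"x":0,"y":0,"z":0,"roll":0},{"hand":1,"x":0,"y":0,"z":0,"roll":0},{"hand":1,"x":0,"y":0,"z":0,"roll":0},{"hand":1,"x":0,"y":0,"z":0,"roll":0},{"hand":1,"x":0,"y":0,"z":0,"roll":0}]' 60|sed -n 2,5p
python3 -c "
from h import *
F(3);go(602.5,-324,265,-.2)"
```

```text
position: [603.0, -323.9, 263.6]
tool_rot: [-3.077, -0.017, -0.19]
wrist_force: [0.8, -0.5, 0.5]
finger_gap: 51.1
position: [602.5, -326.4, 264.4]
tool_rot: [-3.082, -0.018, -0.191]
wrist_force: [-0.7, -1.0, -1.8]
finger_gap: 19.8
F mean [-0.29 -0.37 -1.84] sd [0.48 0.49 0.4 ]
t 42.2 p [ 602.5 -326.5  264.4] rot [-3.082 -0.018 -0.191] gap 19.8 F [-0.3  0.2 -2.3] q6 1.14 | x -0.5 y -2.4 z -0.6 roll 0.009
```

```bash
python3 -m pendant '[{"hand":1,"x":0,"y":-0.1,"z":-2,"roll":0},{"hand":1,"x":0,"y":-0.2,"z":-3,"roll":0},{"hand":1,"x":0,"y":-0.2,"z":-3,"roll":0},{"hand":1,"x":0,"y":-0.2,"z":-3,"roll":0},{"hand":1,"x":0,"y":-0.2,"z":-3,"roll":0},{"hand":1,"x":0,"y":-0.1,"z":-2,"roll":0},{"hand":1,"x":0,"y":0,"z":0,"roll":0},{"hand":1,"x":0,"y":0,"z":0,"roll":0}]'|sed -n 2,5p
python3 -c "
from h import *
F(6);go(602.5,-326.4,282,-.2)"
```

```text
position: [602.5, -326.4, 281.4]
tool_rot: [-3.082, -0.018, -0.191]
wrist_force: [2.1, -1.2, -7.1]
finger_gap: 19.8
F mean [ 1.69 -1.53 -6.53] sd [0.77 0.59 0.44]
t 43.2 p [ 602.5 -326.4  281.2] rot [-3.082 -0.018 -0.191] gap 20.1 F [ 0.9 -1.3 -6.4] q6 1.14 | x 0.0 y -0.0 z -0.8 roll 0.009
```

The plunger is up 17 mm with the spring pulling about 6.5 N. I'll turn it clockwise along the arc in stages.

```bash
cat >> h.py <<'E'
def arc(C=(668,-350.3),r=69.5):
    s=ctrl.sense();d=s["position"][:2]-C;print("phi",np.degrees(np.arctan2(d[1],d[0])).round(2),"r",np.hypot(*d).round(2),"yaw deg",np.degrees(s["tool_rot"][2]).round(2),"z",s["position"][2].round(1),"rot",s["tool_rot"].round(3))
E
python3 -c "
from h import *
arc()"
python3 -m pendant '[{"hand":1,"x":0.6,"y":-3,"z":0.2,"roll":0.044},{"hand":1,"x":1,"y":-4.5,"z":0.3,"roll":0.065},{"hand":1,"x":1.2,"y":-6,"z":0.35,"roll":0.087},{"hand":1,"x":1.2,"y":-6,"z":0.35,"roll":0.087},{"hand":1,"x":1,"y":-4.5,"z":0.3,"roll":0.065},{"hand":1,"x":0,"y":0,"z":0,"roll":0},{"hand":1,"x":0,"y":0,"z":0,"roll":0},{"hand":1,"x":0,"y":0,"z":0,"roll":0}]'|sed -n 2,5p
python3 -c "
from h import *
arc();F(6)"
```

```text
phi 159.96 r 69.73 yaw deg -10.95 z 281.2 rot [-3.082 -0.018 -0.191]
position: [615.4, -304.1, 280.4]
tool_rot: [-3.079, 0.006, -0.553]
wrist_force: [1.3, -2.0, -5.7]
finger_gap: 19.9
phi 138.74 r 70.03 yaw deg -31.67 z 280.4 rot [-3.079  0.006 -0.553]
F mean [ 2.2  -0.98 -6.35] sd [1.12 0.82 0.24]
```

```bash
python3 -m pendant '[{"hand":1,"x":0.6,"y":-3,"z":0.2,"roll":0.044},{"hand":1,"x":1,"y":-4.5,"z":0.3,"roll":0.065},{"hand":1,"x":1.2,"y":-6,"z":0.35,"roll":0.087},{"hand":1,"x":1.2,"y":-6,"z":0.35,"roll":0.087},{"hand":1,"x":1.2,"y":-6,"z":0.3,"roll":0.087},{"hand":1,"x":1,"y":-4.5,"z":0.2,"roll":0.065},{"hand":1,"x":0.5,"y":-2.5,"z":0.1,"roll":0.035},{"hand":1,"x":0,"y":0,"z":0,"roll":0}]'|sed -n 2,5p
python3 -c "
from h import *
F(6);arc()"
```

```text
position: [642.5, -283.3, 280.2]
tool_rot: [-3.088, 0.039, -1.043]
wrist_force: [6.3, -2.6, -6.3]
finger_gap: 19.8
F mean [ 4.92  2.02 -6.06] sd [0.91 0.66 0.47]
phi 111.33 r 71.5 yaw deg -59.62 z 280.3 rot [-3.088  0.038 -1.041]
```

```bash
python3 -c "
from h import *
F(10);arc()
from scipy.optimize import least_squares
P=np.array([(602.5,-326.4),(615.4,-304.1),ctrl.sense()['position'][:2]])
print(least_squares(lambda c:np.hypot(*(P-c).T)-70,[668,-350]).x)
s=ctrl.sense();print(s['position'],s['wrist_force'],s['moment'])"
```

```text
F mean [ 5.17  2.39 -6.52] sd [0.49 0.55 0.31]
phi 111.34 r 71.48 yaw deg -59.63 z 280.3 rot [-3.088  0.038 -1.041]
[ 669.16944248 -348.39892839]
[ 641.99108513 -283.71729355  280.33641659] [ 5.14742436  3.13443323 -6.05558538] [-0.03256008 -0.69221332  0.34021454]
```

```bash
python3 -m pendant '[{"hand":1,"x":0.4,"y":-2,"z":0.1,"roll":0.03},{"hand":1,"x":0.5,"y":-2.5,"z":0.1,"roll":0.037},{"hand":1,"x":0.5,"y":-2.2,"z":0.1,"roll":0.03},{"hand":1,"x":0.1,"y":-0.5,"z":0,"roll":0.01},{"hand":1,"x":0,"y":0,"z":0,"roll":0},{"hand":1,"x":0,"y":0,"z":0,"roll":0},{"hand":1,"x":0,"y":0,"z":0,"roll":0},{"hand":1,"x":0,"y":0,"z":0,"roll":0}]'|sed -n 2,5p
python3 -c "
from h import *
F(6);arc();go(649.2,-281.3,264.4,-1.151)"
```

```text
position: [649.3, -281.2, 280.6]
tool_rot: [-3.091, 0.045, -1.149]
wrist_force: [3.7, 1.5, -6.3]
finger_gap: 20.0
F mean [ 4.49  0.54 -6.  ] sd [0.64 0.28 0.45]
phi 105.11 r 71.59 yaw deg -65.83 z 280.6 rot [-3.091  0.045 -1.149]
t 46.6 p [ 649.3 -281.2  280.6] rot [-3.091  0.045 -1.149] gap 20.1 F [ 5.5  0.1 -5.7] q6 2.19 | x 0.1 y 0.2 z 16.2 roll 0.002
```

```bash
python3 -m pendant '[{"hand":1,"x":0.05,"y":0.05,"z":1,"roll":0},{"hand":1,"x":0.1,"y":0.1,"z":2,"roll":0},{"hand":1,"x":0.1,"y":0.1,"z":2,"roll":0},{"hand":1,"x":0.1,"y":0.1,"z":2,"roll":0},{"hand":1,"x":0.05,"y":0.05,"z":1,"roll":0},{"hand":1,"x":0,"y":0,"z":0,"roll":0},{"hand":1,"x":0,"y":0,"z":0,"roll":0},{"hand":1,"x":0,"y":0,"z":0,"roll":0}]'|sed -n 2,5p
python3 -c "
from h import *
F(6);go(649.2,-281.3,264.4,-1.151)"
```

```text
position: [649.3, -281.2, 271.8]
tool_rot: [-3.091, 0.045, -1.149]
wrist_force: [4.6, 1.3, -6.2]
finger_gap: 19.8
F mean [ 3.77  0.76 -4.84] sd [0.56 0.28 0.48]
t 47.5 p [ 649.3 -281.2  271.8] rot [-3.091  0.045 -1.149] gap 19.8 F [ 4.2  0.7 -3.8] q6 2.19 | x 0.0 y 0.2 z 7.4 roll 0.002
```

The force still pulls down at 7.4 mm of lift, which is below the 11 mm plate surface, so the pin is in the hole. I'll lower it fully.

```bash
python3 -m pendant '[{"hand":1,"x":0.05,"y":0.05,"z":1,"roll":0},{"hand":1,"x":0.1,"y":0.1,"z":2,"roll":0},{"hand":1,"x":0.1,"y":0.1,"z":2,"roll":0},{"hand":1,"x":0.05,"y":0.05,"z":1.5,"roll":0},{"hand":1,"x":0,"y":0,"z":0.6,"roll":0},{"hand":1,"x":0,"y":0,"z":0,"roll":0},{"hand":1,"x":0,"y":0,"z":0,"roll":0},{"hand":1,"x":0,"y":0,"z":0,"roll":0}]'|sed -n 2,5p
python3 -c "
from h import *
F(6);go(649.2,-281.3,264.4,-1.151)"
```

```text
position: [649.2, -281.3, 264.8]
tool_rot: [-3.091, 0.044, -1.149]
wrist_force: [2.3, -0.5, -2.5]
finger_gap: 20.0
F mean [ 2.84  1.31 -2.75] sd [0.19 0.47 0.65]
t 48.5 p [ 649.2 -281.3  264.8] rot [-3.091  0.044 -1.149] gap 20.1 F [ 2.8  1.8 -2.9] q6 2.19 | x 0.0 y 0.0 z 0.4 roll 0.002
```

```bash
python3 -m pendant '[{"hand":0.4,"x":0,"y":0,"z":0,"roll":0},{"hand":0.1,"x":0,"y":0,"z":0,"roll":0},{"hand":-0.2,"x":0,"y":0,"z":0,"roll":0},{"hand":-0.2,"x":0,"y":0,"z":0,"roll":0},{"hand":-0.2,"x":-0.2,"y":-0.2,"z":-5,"roll":0},{"hand":-0.2,"x":-0.5,"y":-0.5,"z":-10,"roll":0},{"hand":-0.2,"x":-1,"y":-1,"z":-20,"roll":0},{"hand":-0.2,"x":-1,"y":-1,"z":-25,"roll":0}]' 20|sed -n 2,5p
python3 -m pendant '[{"hand":-0.2,"x":-1,"y":-1,"z":-25,"roll":0},{"hand":-0.2,"x":-1,"y":-1,"z":-25,"roll":0},{"hand":-0.2,"x":0,"y":-25,"z":-15,"roll":0},{"hand":-0.2,"x":0,"y":-35,"z":0,"roll":0},{"hand":-0.2,"x":0,"y":-38,"z":0,"roll":0},{"hand":-0.2,"x":0,"y":-38,"z":0,"roll":0},{"hand":-0.2,"x":0,"y":-25,"z":0,"roll":0},{"hand":-0.2,"x":0,"y":-10,"z":0,"roll":0}]'|sed -n 2,5p
python3 -c "
from h import *
F(4)
a=viewer.snapshot('top')[:,:,::-1];b=viewer.snapshot('scene')[:,:,::-1]
c=np.hstack([cv2.resize(a[160:310,340:470],(390,450),interpolation=2),cv2.resize(b[210:360,280:410],(390,450),interpolation=2)])
cv2.imwrite('pics/f.png',c);arc()"
```

```text
position: [646.4, -281.0, 323.8]
tool_rot: [-3.097, 0.051, -1.151]
wrist_force: [0.8, 0.1, 0.2]
finger_gap: 51.3
position: [804.5, -212.6, 420.1]
tool_rot: [-3.086, 0.037, -1.156]
wrist_force: [0.5, -0.5, -1.1]
finger_gap: 51.0
F mean [0.12 0.56 0.17] sd [1.32 0.45 0.38]
phi 45.26 r 189.74 yaw deg -66.39 z 420.5 rot [-3.087  0.037 -1.159]
```

View pics/f.png

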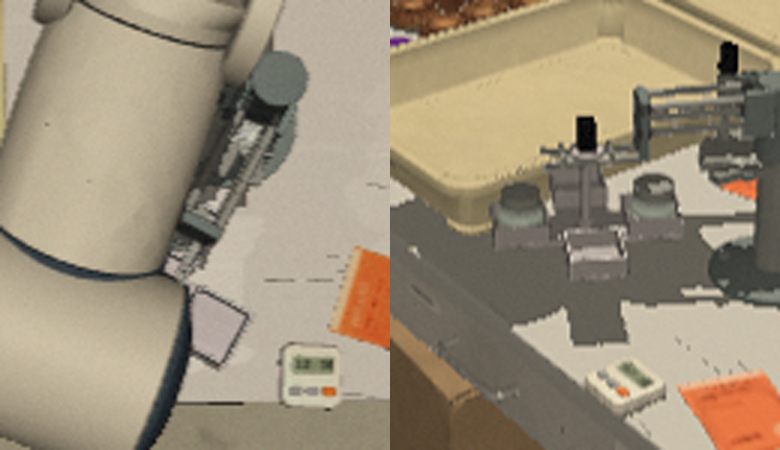

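Final view: the carrier hangs level in the fork at the packing side, with jars upright at (520,205) and (655,200) in opposite wells. The knob is at (728,58), and the timer and sachet are in place. One numeric check of the knob height (plunger home), then a settle check.

```bash
python3 -c "
from h import *
for z in(262,272,283):print(z,proj('scene',[649,-281.5,z]))
print('seen top',280+(728-390)/3,210+43/3)
b=viewer.snapshot('scene').astype(int)
for i in range(12): c=viewer.snapshot('scene').astype(int)
print('carrier motion px diff',np.abs(b-c)[240:310,310:370].max(), np.abs(b-c)[240:310,310:370].mean())
k=c[215:250,386:400].sum(2);print(k[:, 4:9].mean(1).round(0))
"
```

```text
262 [392.85084539 227.81543125]
272 [392.97986329 225.10753582]
283 [393.12249668 222.11387133]
seen top 392.6666666666667 224.33333333333334
carrier motion px diff 68 1.4030952380952382
[521. 483. 408. 343. 321. 377. 481. 520. 415. 149.  35.  50.  51.  53.
  53.  43.  24.  35.  41.  99. 180. 230. 313. 374. 311. 222. 227. 371.
 401. 289. 240. 254. 263. 260. 278.]
```

```bash
python3 -c "
from h import *
g=lambda:cv2.GaussianBlur(viewer.snapshot('scene').astype(np.float32),(0,0),1.5)
b=g()
for i in range(5): c=g()
d=np.abs(b-c).max(2);print('carrier',d[240:310,310:370].max(),'static',d[330:400,100:160].max(), d[300:360,520:600].max())
A=c[240:310,310:370].mean(2);B=b[240:310,310:370].mean(2);print(cv2.phaseCorrelate(A,B))
for i in range(20): viewer.snapshot('top')
ctrl.finish_job();print(ctrl.sense()['time_s'])"
```

```text
carrier 2.7739563 static 1.0519104 0.9625473
((0.00800959416314484, -0.0035714749093500586), 0.9986326583695633)
the job is handed in; nothing more can be done
the job is handed in; nothing more can be done
```

The job is handed in: the carrier hangs in the fork at the packing-side hole with both jars upright, and the arm is clear. No verdict was reported.

- **Jars:** I found two jars at the start and stood them in opposite wells while the carrier was on the table.
- **Hanging:** I hung the carrier by its flange and lowered it until the wrist carried about 0 N (0.24 N mean). The fork had sunk about 35 mm by then, as expected for two jars, and only then did I let go.
- **Plunger and turn:** I lifted the knob 17 mm and carried it clockwise about 55°. The spring was still pulling at 7.4 mm of lift, so the pin was in the hole. I lowered it to within 0.4 mm of its starting height and released it to the spring.

**Last checks:**
- The final pictures show the carrier level, and the timer and sachet in place.
- The carrier moved less than 0.01 px between frames, so it was at rest.
- The knob's height in the picture fits fully home to about 3 mm; I did not measure it closer.
- An earlier frame comparison showed a peak brightness difference of 68, but the blurred repeat showed no motion. I take it as noise.
- The tool had drifted up to 4° out of plumb, with no visible effect.
- I viewed 15 pictures, one past the budget. I did not look at the cake again at the end, but the arm never went near it after the jars were picked up.

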